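# Scan the sample carriers and load the oven

## Robot

A 6-joint arm with a two-finger parallel gripper is mounted at the origin on the work surface. World frame = base frame: x ahead of the robot, y to its left, z up, the work surface at z = 0. Lengths are in m, angles in rad, forces in N, time in s.
With the tool pointing down it reaches from about 0.3 to 0.875 m from the base axis. Payload 6.4 kg.
Tool frame: the origin (TCP) lies on the centre line of the jaws, within the pads' length; the fingertips stand 8 mm ahead of it and the grasp point (between the pads) lies 11 mm behind it; z points along the fingers, y is the line along which they close (so a half turn about z gives the same grasp; the last joint's range is limited). The gripper opens to 85 mm and grips with 20 to 120 N. Pads are 22 mm wide; open, the fingers measure 114 mm over their backs; the gripper's body (76 mm by 85 mm) begins 54 mm behind the grasp point. The pads swing forward as they close: fully open they stand 13 mm farther back than shut.
Start: joints at [-1.413, 0.181, 1.607, -0, 1.354, -0.206], TCP at [0.205, -0.537, 0.202] pointing down, gripper open.
Joint ranges: [-2.99, 2.99], [-0.89, 2.07], [0.3, 2.58], [-1.14, 4.28], [0, 2.63], [-3.12, 3.12]. Speed limits (rad/s): [2.57, 2.57, 3.01, 3.14, 3.14, 3.14].

## Interface

Orientations are given as a unit quaternion [w, x, y, z].
In Python, from bench import ctrl gives the robot as it stands.
- The arm moves only by the shell command python3 -m handwheel 'ROWS' [OPENING]. ROWS is JSON, a list that holds one entry, the list of rows, each a list of 4 numbers: the shift along the tool's x, y, z each as a share of 20 cm, from -1 to 1, then the turn about the tool's z as a share of 1.5 rad, from -1 to 1. In form: [[[x, y, z, twist], ...]]. A call has 1 to 10 rows; each row is the pose to reach, as a shift and turn from the pose commanded when the call began, along the tool's axes at that moment; what a row does not reach only later rows make up. A row lasts 1/8 s, in which the tool goes at most 62.5 mm and 10.7 degrees, less where a joint would pass 70% of its speed; a pose out of reach is approached as far as the arm can. A call with a number of a shift or a turn outside -1 to 1 is refused whole. A call with a gripper value outside its range is refused whole. OPENING is the finger opening in mm, from 0 to 85.4, set as the call begins (- or left out, the last holds). The fingers move at their own pace and stop on an object; the grip force is fixed at half the most. Time passes only in rows, so rows that repeat a pose let the fingers close. It gives the time, the measured TCP pose, the force, the opening and the grip force at its end, in the units of the state.
- ctrl.get_obs(): the state, without advancing time (a new reading comes with each control period).
- ctrl.camera(name): name is "scene" or "side" or "wrist"; returns a dict with "color" (480x640x3 uint8, red, green, blue), "range_z" (480x640 float32, m along the optical axis (not along the pixel's ray), 0 where there is no reading), "K" (3x3 intrinsics, pixels), "distortion" ([k1, k2, p1, p2, k3] as OpenCV has them; the pictures are not rectified), "pose" (4x4, takes a point from camera to world coordinates); the wrist camera has in their place "T_tool_cam" (4x4, takes a point from camera to tool coordinates, whose origin is the TCP and whose axes are the flange's). Camera axes: x right, y down, z forward; pixel columns grow to the right and rows downward; lengths in m; the calibration is good to about 2 mm. A picture is of the moment at which its call begins: read the wrist's pose just before it.
- ctrl.hand_in(): hands the job in; it is judged then, once.
The state is a dict: "time_s": time; "q": joint angles; "dq": joint speeds; "joint_efforts": joint torques, N m; "eef_pos": TCP position; "eef_rot": TCP orientation; "wrist_force": force on the tool from outside, world axes, zero at the start; "torque": the same for the moment, N m; "opening": opening from 0.0 (shut) to 1.0 (fully open); "grasp_force": force on a finger pad.
Only numpy, scipy, OpenCV 4.12 (cv2) and the standard library are available. Lean on these libraries where they do the work, as an engineer would, in place of code of your own. Each camera call takes 0.05 s, during which the arm holds its last target. There are 200 camera calls.

## Task

Book in the sample carriers lying on the bench: take the handheld scanner from its stand and, going from the widest carrier to the narrowest while they still lie on the bench, point its window straight at the middle of each paper label from about 9 cm, holding it still for a good second each time. Put the scanner back in its stand as it was, and slide every carrier flat, leading edge first, fully home into the oven slot that matches its width. Leave the other things on the bench standing where they are.

Things in the scene. Friction and masses are not known exactly. Their poses are not given: they have to be found in the camera images.
- carrier_a: the widest sample carrier: grey metal plate 120 (its x) x 66 (its y) x 6 mm thick, lying flat on the bench. Origin: centre of the underside; x points to the leading edge. Upright white grip rib at the trailing end: centred at x = -44, 28 mm long along x, 12 mm thick along y, top 36 mm above the underside. May be absent.
- label_a (a point): centre of the 36 x 24 mm white paper barcode label on the top face of carrier_a, 6 mm above its origin
- slot_a (a point): where the origin of carrier_a is when fully home in its oven slot; x points into the slot. Slot 72 mm wide, opening 12 mm high, floor 12 mm above the bench; front edge 15 mm before this point (-x), back stop 60 mm beyond (+x); the floor runs out to 45 mm before this point as a sill; clear roof, top 32 mm above the bench.
- carrier_b: the second widest sample carrier: grey metal plate 120 (its x) x 54 (its y) x 6 mm thick, lying flat on the bench. Origin: centre of the underside; x points to the leading edge. Upright white grip rib at the trailing end: centred at x = -44, 28 mm long along x, 12 mm thick along y, top 36 mm above the underside. May be absent.
- label_b (a point): centre of the 36 x 24 mm white paper barcode label on the top face of carrier_b, 6 mm above its origin
- slot_b (a point): where the origin of carrier_b is when fully home in its oven slot; x points into the slot. Slot 60 mm wide, opening 12 mm high, floor 12 mm above the bench; front edge 15 mm before this point (-x), back stop 60 mm beyond (+x); the floor runs out to 45 mm before this point as a sill; clear roof, top 32 mm above the bench.
- carrier_c: the third widest sample carrier: grey metal plate 120 (its x) x 42 (its y) x 6 mm thick, lying flat on the bench. Origin: centre of the underside; x points to the leading edge. Upright white grip rib at the trailing end: centred at x = -44, 28 mm long along x, 12 mm thick along y, top 36 mm above the underside. May be absent.
- label_c (a point): centre of the 36 x 24 mm white paper barcode label on the top face of carrier_c, 6 mm above its origin
- slot_c (a point): where the origin of carrier_c is when fully home in its oven slot; x points into the slot. Slot 48 mm wide, opening 12 mm high, floor 12 mm above the bench; front edge 15 mm before this point (-x), back stop 60 mm beyond (+x); the floor runs out to 45 mm before this point as a sill; clear roof, top 32 mm above the bench.
- carrier_d: the narrowest sample carrier: grey metal plate 120 (its x) x 30 (its y) x 6 mm thick, lying flat on the bench. Origin: centre of the underside; x points to the leading edge. Upright white grip rib at the trailing end: centred at x = -44, 28 mm long along x, 12 mm thick along y, top 36 mm above the underside. May be absent.
- label_d (a point): centre of the 36 x 24 mm white paper barcode label on the top face of carrier_d, 6 mm above its origin
- slot_d (a point): where the origin of carrier_d is when fully home in its oven slot; x points into the slot. Slot 36 mm wide, opening 12 mm high, floor 12 mm above the bench; front edge 15 mm before this point (-x), back stop 60 mm beyond (+x); the floor runs out to 45 mm before this point as a sill; clear roof, top 32 mm above the bench.
- oven: the white and teal sample oven, fixed, about 270 mm wide; origin on the bench below the middle of the slots' front edge, x points into the slots. Four slots side by side, in this order along its +y: widths 60, 36, 72, 48 mm; behind them (from x = 75 mm) its housing stands 105 mm high
- scanner: handheld scanner: white barrel 140 (its x) x 36 (its y) x 44 mm high with a black nose that points 45 degrees down at the +x end. Origin: centre of the barrel's underside, close below its centre of mass; grasp it across y from above at the origin. It reaches from x = -70 to +100 mm, the nose down to 9 mm below the underside
- scanner_window (a point): the window in the scanner's nose, 89 mm ahead (+x) of the scanner's origin and 2 mm above its underside; this point's z axis is the line of sight, 45 degrees down and forward of the barrel
- stand: the scanner's fixed stand: foot 120 x 70 mm, pedestal whose flat top is 40 mm high, 100 mm long (x from -60 to +40 mm) between two side rims 44 mm apart that rise 10 mm above that top; origin on the bench under the foot's centre
- stand_seat (a point): where the scanner's origin belongs when it lies in the stand (40 mm above the bench); x is the direction its nose points
- stand_nose (a point): where the scanner's window is when the scanner lies properly in the stand
- dish: bystander, to be left alone: glass dish, 64 mm across, 16 mm high; origin at its underside
- keypad: bystander, to be left alone: teal keypad 120 x 70 x 18 mm; origin at its underside
- granule_jar: bystander, to be left alone: jar, 64 mm across, 90 mm high; origin at its underside
- reagent: bystander, to be left alone: amber bottle, 72 mm across, 150 mm high; origin at its underside
- beaker: bystander, to be left alone: glass beaker, 60 mm across, 70 mm high; origin at its underside
- spatula: bystander, to be left alone: steel spatula 160 mm long, lying; origin at its underside
Not all that is in view belongs to the job. Leave any brown or pink look-alike of the carrier_c alone.

How it is judged:
On the way, in this order (a step that is already met when the one before it is completed fails the run):
1. the held scanner is aimed steadily at the label of the widest carrier, which lies on the bench away from the stand (x of label_a in the frame of scanner_window between -0.015 and 0.015 m and y of label_a in the frame of scanner_window between -0.015 and 0.015 m and z of label_a in the frame of scanner_window between 0.05 and 0.13 m and height (world z) of label_a below 0.013 m and horizontal distance between label_a and stand_seat above 0.2 m), for 0.9 s.
2. the held scanner is aimed steadily at the label of the second widest carrier, which lies on the bench away from the stand (x of label_b in the frame of scanner_window between -0.015 and 0.015 m and y of label_b in the frame of scanner_window between -0.015 and 0.015 m and z of label_b in the frame of scanner_window between 0.05 and 0.13 m and height (world z) of label_b below 0.013 m and horizontal distance between label_b and stand_seat above 0.2 m), for 0.9 s.
3. the held scanner is aimed steadily at the label of the third widest carrier, which lies on the bench away from the stand (x of label_c in the frame of scanner_window between -0.015 and 0.015 m and y of label_c in the frame of scanner_window between -0.015 and 0.015 m and z of label_c in the frame of scanner_window between 0.05 and 0.13 m and height (world z) of label_c below 0.013 m and horizontal distance between label_c and stand_seat above 0.2 m), for 0.9 s.
4. the held scanner is aimed steadily at the label of the narrowest carrier, which lies on the bench away from the stand (x of label_d in the frame of scanner_window between -0.015 and 0.015 m and y of label_d in the frame of scanner_window between -0.015 and 0.015 m and z of label_d in the frame of scanner_window between 0.05 and 0.13 m and height (world z) of label_d below 0.013 m and horizontal distance between label_d and stand_seat above 0.2 m), for 0.9 s.
At the end, for the whole second after the job is handed in: Every carrier present lies in the slot of its width, within 10 mm of fully home and 0.1 rad of the slot's line; the scanner lies in its stand, within 15 mm of its place and its nose within 20 mm; all at rest (distance between scanner and stand_seat below 0.015 m and distance between scanner_window and stand_nose below 0.02 m and linear speed of each of scanner, carrier_a, carrier_b, carrier_c, carrier_d below 0.02 m/s and distance between carrier_a and slot_a below 0.01 m and angle between the x axis of carrier_a and the x axis of slot_a, either way round below 0.1 rad and distance between carrier_b and slot_b below 0.01 m and angle between the x axis of carrier_b and the x axis of slot_b, either way round below 0.1 rad and distance between carrier_c and slot_c below 0.01 m and angle between the x axis of carrier_c and the x axis of slot_c, either way round below 0.1 rad and distance between carrier_d and slot_d below 0.01 m and angle between the x axis of carrier_d and the x axis of slot_d, either way round below 0.1 rad); the robot touches nothing.
It fails at once if a bystander is pushed away (more than 60 mm) (distance of any of dish, keypad, granule_jar, reagent, beaker, spatula from where it was at the start of the episode above 0.06 m).
It fails at once if a bystander is knocked over (angle between any of dish, keypad, granule_jar, reagent, beaker, spatula's own z axis and vertical above 0.6 rad).
Of carrier_a, carrier_b, carrier_c, carrier_d only 3 to 4 are there at a start; the rules pass over those that are not, and their reading is None.
At some moment in a run one of carrier_a, carrier_b, carrier_c, carrier_d may be knocked a few centimetres aside while the robot is not near it.
It also fails if it takes over 210 s, if anything falls off the work surface, if the arm or the gripper's body presses on something with over 40 N, if the wrist force passes 120 N, or if a joint passes its speed limit or range.

## Working session

There is one attempt and no reset: what is moved stays moved. The work goes in short steps, Python scripts to look and compute and a shell command to move; the robot and the scene stay as the last step left them, time stands still between calls to the robot, and variables do not carry over. Pictures are saved under pics/ and viewed, at most 14 in all, crops included, and the job is handed in when it is done.

```bash
ls; mkdir -p pics; cat > h.py <<'E'
import numpy as np, cv2
from bench import ctrl
def snap(n,f):
    c=ctrl.camera(n); cv2.imwrite('pics/'+f,c['color'][:,:,::-1]); np.savez('pics/'+f[:-4]+'.npz',**{k:v for k,v in c.items()}); return c
E
python3 - <<'E'
from h import *
print(ctrl.get_obs())
for n in ('scene','side','wrist'):
    c=snap(n,n+'0.png'); print(n,c['K'].tolist(),np.round(c.get('pose',c.get('T_tool_cam')),3).tolist(),c['distortion'])
E
```

```text
pics
{'time_s': 0.0, 'q': array([-1.41329310e+00,  1.81534487e-01,  1.60800968e+00, -5.62587552e-06,
        1.35378553e+00, -2.06331693e-01]), 'dq': array([ 2.48329821e-04,  5.30569895e-04,  1.16131911e-03, -2.18095317e-03,
       -7.19469699e-04,  6.85395322e-05]), 'joint_efforts': array([ 8.02919913e-04, -4.44869363e+01, -3.51333261e+01, -2.64135788e-04,
        8.89063842e-03,  1.30553624e-05]), 'eef_pos': array([ 0.20452146, -0.53675671,  0.20098707]), 'eef_rot': array([-8.68328612e-04,  9.83498121e-01,  1.80916253e-01,  1.84565371e-05]), 'wrist_force': array([ 0.15157353,  0.56213104, -0.22464307]), 'torque': array([-0.04166232,  0.01922383, -0.06059106]), 'grasp_force': 0.0, 'opening': 1.0011250622869607}
scene [[444.6557004616754, 0.0, 315.50314071511525], [0.0, 444.6557004616754, 246.18570510620708], [0.0, 0.0, 1.0]] [[0.665, 0.396, -0.633, 1.255], [0.747, -0.361, 0.558, -0.667], [-0.008, -0.844, -0.536, 0.698], [0.0, 0.0, 0.0, 1.0]] [-0.01179493  0.          0.          0.          0.        ]
side [[476.1408367600719, 0.0, 319.09577362537874], [0.0, 476.1408367600719, 240.02884742560016], [0.0, 0.0, 1.0]] [[-0.772, -0.398, 0.496, -0.028], [-0.636, 0.457, -0.622, 0.644], [0.021, -0.795, -0.606, 0.718], [0.0, 0.0, 0.0, 1.0]] [0.01227689 0.         0.         0.         0.        ]
wrist [[342.6473936727225, 0.0, 323.41609763625956], [0.0, 342.6473936727225, 240.09397145361737], [0.0, 0.0, 1.0]] [[-0.0, -0.95, -0.314, 0.08], [1.0, -0.0, -0.001, 0.001], [0.001, -0.314, 0.95, -0.173], [0.0, 0.0, 0.0, 1.0]] [-0.02307994  0.          0.          0.          0.        ]
```

View pics/scene0.png

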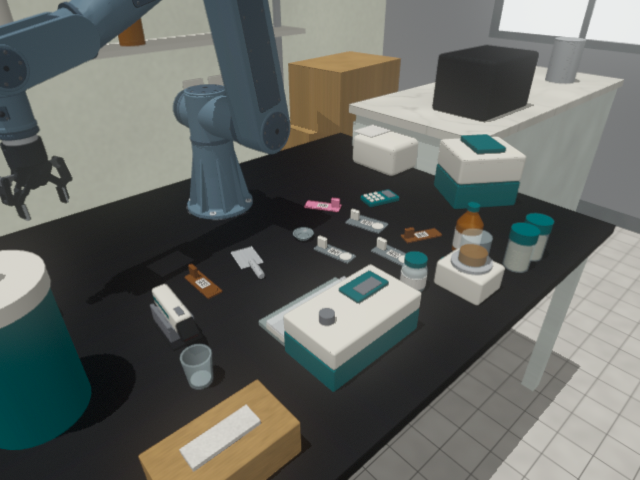

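View pics/side0.png

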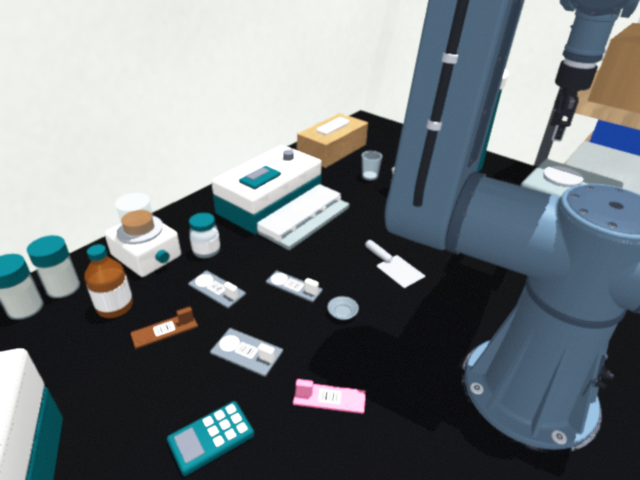

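The scene view shows the scanner in its stand at (175,310), the oven at (350,325), and three grey carriers at (367,221), (334,251) and (390,250). In the side view the carriers are at (247,350), (294,286) and (217,287). Look-alikes to leave alone: pink (322,205), and brown (421,235) and (203,283). I'll build a metric top-down map next.

```bash
cat >> h.py <<'E'
def cloud(c,T=None):
    T=c['pose'] if T is None else T
    z=c['range_z']; v,u=np.mgrid[:480,:640]
    p=cv2.undistortPoints(np.stack([u,v],-1).reshape(-1,1,2).astype(float),c['K'],c['distortion']).reshape(480,640,2)
    P=np.dstack([p[...,0]*z,p[...,1]*z,z])@T[:3,:3].T+T[:3,3]
    P[z<=0]=np.nan; return P
def plane(c,uv,h,T=None):
    T=c['pose'] if T is None else T
    p=cv2.undistortPoints(np.array(uv,float).reshape(-1,1,2),c['K'],c['distortion']).reshape(-1,2)
    d=np.c_[p,np.ones(len(p))]@T[:3,:3].T; o=T[:3,3]
    return o+d*((h-o[2])/d[:,2])[:,None]
E
python3 - <<'E'
from h import *
im=np.full((600,600,3),90,np.uint8); 
# map: col = (0.6 - y)/0.002 , row=(0.95-x)/0.002  
for n in ('scene','side'):
    c=np.load(f'pics/{n}0.npz'); P=cloud(c); col=c['color']
    m=np.isfinite(P[...,2])&(P[...,2]<0.3)&(P[...,2]>-.03)
    g=P[m]; print(n,'bench z',np.nanmedian(g[abs(g[:,2])<.01,2]),g[abs(g[:,2])<.01,2].std())
    o=np.argsort(g[:,2]); g=g[o]; k=col[m][o]
    r=((1.0-g[:,0])/.002).astype(int); q=((.5-g[:,1])/.002).astype(int)
    ok=(r>=0)&(r<600)&(q>=0)&(q<600)
    J=np.zeros((600,600,3),np.uint8); J[r[ok],q[ok]]=k[ok][:,::-1]
    J=cv2.dilate(J,np.ones((3,3)))
    cv2.imwrite(f'pics/top_{n}.png',J)
E
python3 -c "
import cv2,numpy as np
a=cv2.imread('pics/top_scene.png');b=cv2.imread('pics/top_side.png')
i=np.hstack([a[50:550,100:500],b[50:550,100:500]]);cv2.imwrite('pics/top.png',i)"
```

```text
scene bench z -0.001458705483112832 0.0022243863577480877
side bench z -0.0002592399330703099 0.0022172509084748874
```

View pics/top.png

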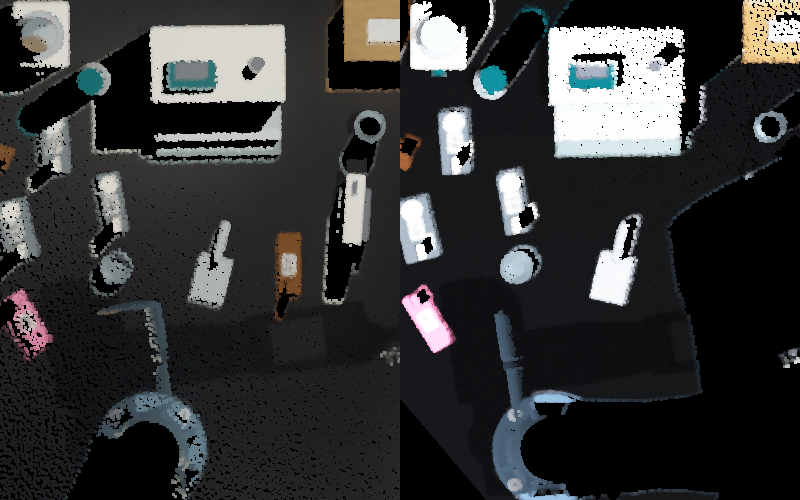

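The map comes out metric: the oven front is at x≈0.59 facing +x, the scanner is at about (0.48,-0.41) with its nose toward +x, and the carriers are near (0.44,0.26), (0.62,0.19) and (0.50,0.07). Next I'll measure the carriers, the scanner and the oven.

```bash
python3 - <<'E'
from h import *
for n in('side','scene'):
    c=np.load(f'pics/{n}0.npz'); P=cloud(c); 
    hsv=cv2.cvtColor(c['color'],cv2.COLOR_RGB2HSV)
    off={'side':0,'scene':-.0015}[n]
    z=P[...,2]-off
    m=((z>.003)&(z<.010)&(P[...,0]>.3)&(P[...,0]<.75)&(P[...,1]>-.05)&(P[...,1]<.36)&(hsv[...,2]>70)).astype(np.uint8)
    N,L,S,C=cv2.connectedComponentsWithStats(m)
    for i in range(1,N):
        if S[i,4]<150: continue
        g=P[L==i]; r=cv2.minAreaRect((g[:,:2]*1000).astype(np.float32))
        print(n,C[i].round(),S[i,4],'ctr',np.round(r[0],1),'size',np.round(r[1],1),'ang',round(r[2],1),'z',np.median(g[:,2]).round(4),'hue',np.median(hsv[L==i],0))
c=np.load('pics/scene0.npz'); P=cloud(c)
# scanner top
z=P[...,2]; m=(z>.076)&(z<.092)&(P[...,1]<-.3)&(P[...,1]>-.5)&(P[...,0]>.35)&(P[...,0]<.62)
g=P[m]; print('scanner',cv2.minAreaRect((g[:,:2]*1000).astype(np.float32)),np.median(g[:,2]))
for n in('side','scene'):
    c=np.load(f'pics/{n}0.npz'); P=cloud(c); z=P[...,2]
    m=(z>.098)&(z<.112)&(P[...,1]<.06)&(P[...,1]>-.33)&(P[...,0]>.6)&(P[...,0]<.9)
    g=P[m]; print('housing',n,cv2.minAreaRect((g[:,:2]*1000).astype(np.float32)),np.median(g[:,2]))
c=np.load('pics/side0.npz')['color'][150:260,200:360][:,:,::-1]; cv2.imwrite('pics/ov.png',cv2.resize(c,None,fx=5,fy=5,interpolation=2))
E
```

```text
side [214. 288.] 819 ctr [614.  191.3] size [123.2  56.8] ang 4.0 z 0.0055 hue [105.  28. 203.]
side [292. 286.] 616 ctr [492.1  75.1] size [119.6  45.5] ang 9.2 z 0.0054 hue [105.   9. 229.]
side [343. 309.] 249 ctr [363.9  64.1] size [44.  47.2] ang 13.0 z 0.0062 hue [102.  37. 209.]
side [169. 328.] 599 ctr [598.  323.9] size [94.2 46.2] ang 68.0 z 0.0057 hue [ 12. 162. 172.]
side [244. 351.] 1586 ctr [439.8 267.8] size [122.5  68.4] ang 14.6 z 0.0055 hue [105.  35. 204.]
scene [368. 224.] 348 ctr [440.3 266.8] size [119.8  71.3] ang 13.9 z 0.0041 hue [ 93.  17. 130.]
scene [418. 236.] 184 ctr [597.9 321.8] size [95.6 46.5] ang 63.9 z 0.004 hue [ 13. 132. 122.]
scene [336. 253.] 320 ctr [494.3  74.6] size [120.7  44.6] ang 10.0 z 0.0041 hue [ 75.   12.  141.5]
scene [390. 254.] 317 ctr [608.5 188.9] size [108.   60.2] ang 2.1 z 0.004 hue [ 92.  17. 131.]
scanner ((483.43994140625, -408.0833740234375), (36.34995651245117, 148.04083251953125), 86.22109985351562) 0.0817847687567071
housing side ((768.2913818359375, -133.2967529296875), (155.5048065185547, 269.7232971191406), 1.0711822509765625) 0.10509337423454901
housing scene ((771.4940795898438, -134.8268280029297), (151.14955139160156, 267.812744140625), 0.9407172203063965) 0.10289927103797958
```

View pics/ov.png

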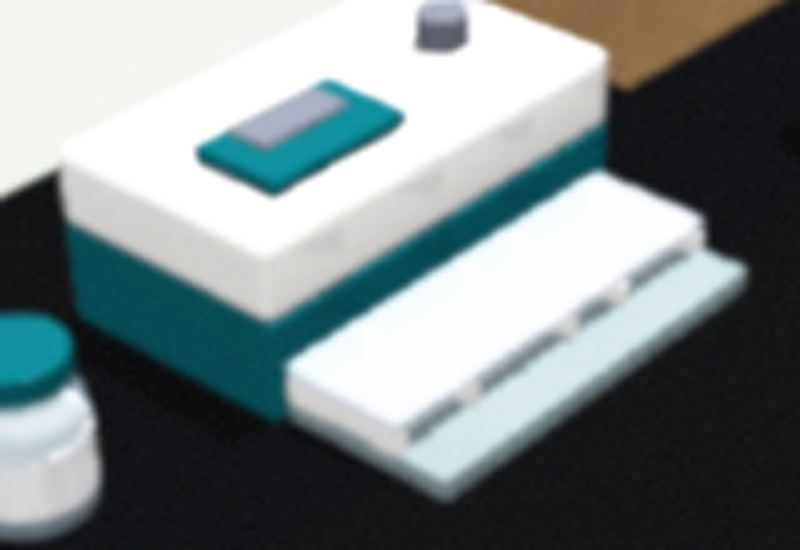

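```bash
cat >> h.py <<'E'
from scipy.spatial.transform import Rotation as R
def tool():
    o=ctrl.get_obs(); T=np.eye(4); q=o['eef_rot']; T[:3,:3]=R.from_quat(np.r_[q[1:],q[0]]).as_matrix(); T[:3,3]=o['eef_pos']; return T
def wrist(f):
    T=tool(); c=snap('wrist',f); return c,T@c['T_tool_cam']
def to(x,y,z,yaw,T=None):
    "row (4 numbers) from pose T (default now) to TCP pose, yaw = heading of tool x in deg"
    T=tool() if T is None else T
    d=T[:3,:3].T@(np.array([x,y,z])-T[:3,3]); a=np.arctan2(T[1,0],T[0,0]); 
    t=-(np.radians(yaw)-a); t=(t+np.pi)%(2*np.pi)-np.pi
    print('from',T[:3,3].round(4),'yaw',np.degrees(a).round(1),'row',(d/.2).round(3),(t/1.5).round(3),'mm',(np.linalg.norm(d)*1e3).round())
    n=np.eye(4); p=np.radians(yaw); n[:3,:3]=[[np.cos(p),np.sin(p),0],[np.sin(p),-np.cos(p),0],[0,0,-1]]; n[:3,3]=[x,y,z]; return n
E
python3 - <<'E'
from h import *
T=to(.36,-.46,.22,-4)
to(.44,-.408,.22,-4,T)
E
```

```text
from [ 0.2045 -0.5369  0.2012] yaw 20.8 row [ 0.863 -0.083 -0.094] 0.289 mm 174.0
from [ 0.36 -0.46  0.22] yaw -4.0 row [ 0.381 -0.287  0.   ] 0.0 mm 95.0
```

```bash
python3 -m handwheel '[[[0.3,-0.03,-0.09,0.1],[0.6,-0.06,-0.09,0.2],[0.863,-0.083,-0.094,0.289],[0.863,-0.083,-0.094,0.289],[0.863,-0.083,-0.094,0.289]]]' 85
python3 -m handwheel '[[[0.2,-0.15,0,0],[0.38,-0.287,0,0],[0.38,-0.287,0,0],[0.38,-0.287,0,0]]]'
python3 - <<'E'
from h import *
c,T=wrist('w1.png'); P=cloud(c,T); z=P[...,2]
np.save('pics/w1T.npy',T)
for lo,hi in((.076,.092),(.044,.056),(.02,.035)):
    m=((z>lo)&(z<hi)&(P[...,1]<-.33)&(P[...,0]>.35)&(P[...,0]<.62)).astype(np.uint8)
    g=P[m>0]; print(lo,len(g),cv2.minAreaRect((g[:,:2]*1000).astype(np.float32)),np.median(g[:,2]))
E
```

```text
time_s: 0.78
eef_pos: [0.3597, -0.4603, 0.2203]
eef_rot: [-0.0, 0.999, -0.034, -0.0]
wrist_force: [-0.2, 0.1, 0.3]
opening: 0.997
grasp_force: 0.0
time_s: 1.27
eef_pos: [0.4386, -0.4094, 0.2204]
eef_rot: [0.0, 0.999, -0.035, -0.0]
wrist_force: [0.2, -0.8, 0.6]
opening: 0.996
grasp_force: 0.0
0.076 8608 ((498.1604919433594, -533.7213134765625), (169.66612243652344, 299.4129638671875), 1.5810552835464478) 0.08443250310837452
0.044 2926 ((508.98846435546875, -527.5052490234375), (293.4908447265625, 203.1463165283203), 83.75862121582031) 0.050722177779321115
0.02 1160 ((505.251708984375, -642.8841552734375), (64.6903076171875, 172.4425506591797), 84.50595092773438) 0.027772989650171803
```

View pics/w1.png

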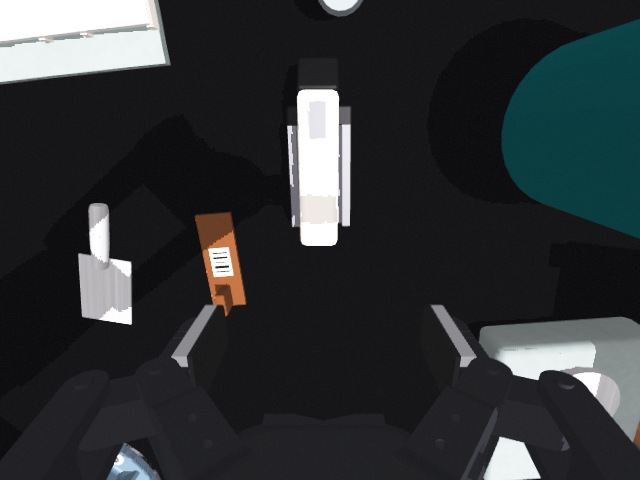

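The wrist view shows the white barrel at (298–338, 90–245), with the nose at (318,72) between the stand rims, aligned with the tool. The brown look-alike is at (220,260). The barrel mask has to be restricted to that area.

```bash
python3 - <<'E'
from h import *
c=np.load('pics/w1.npz'); T=np.load('pics/w1T.npy'); P=cloud(c,T); z=P[...,2]; v=c['color'].min(2)
b=np.zeros((480,640),bool); b[50:260,270:370]=1
g=P[b&(z>.076)&(z<.09)&(v>120)]; print(len(g),cv2.minAreaRect((g[:,:2]*1000).astype(np.float32)),np.median(g[:,2]))
m=(b&(v>120)&(z>.07)).astype(np.uint8)
k=max(cv2.findContours(m,0,2)[0],key=cv2.contourArea); g=plane(c,k.reshape(-1,2),.084,T)[:,:2]
r=cv2.minAreaRect((g*1000).astype(np.float32)); print('ray',r)
g=P[b&(z>.045)&(z<.056)]; print('rims',cv2.minAreaRect((g[:,:2]*1000).astype(np.float32)))
E
```

```text
6180 ((480.4237365722656, -408.3218994140625), (36.065643310546875, 139.28912353515625), 86.11438751220703) 0.08452758884964884
ray ((480.76531982421875, -408.445068359375), (35.440792083740234, 137.53506469726562), 86.15432739257812)
rims ((499.9334716796875, -410.17254638671875), (60.30097961425781, 157.23947143554688), 87.08094024658203)
```

```bash
python3 - <<'E'
from h import *
T=to(.4805,-.4084,.12,-3.9); to(.4805,-.4084,.062,-3.9,T)
E
```

```text
from [ 0.4384 -0.4096  0.2205] yaw -4.1 row [ 0.21  -0.021  0.503] -0.002 mm 109.0
from [ 0.4805 -0.4084  0.12  ] yaw -3.9 row [0.   0.   0.29] 0.0 mm 58.0
```

```bash
python3 -m handwheel '[[[0.21,-0.021,0.25,0],[0.21,-0.021,0.5,0],[0.21,-0.021,0.5,0],[0.21,-0.021,0.65,0],[0.21,-0.021,0.79,0],[0.21,-0.021,0.793,0],[0.21,-0.021,0.793,0]]]' 65
python3 -m handwheel '[[[0,0,0,0],[0,0,0,0],[0,0,0,0],[0,0,0,0],[0,0,0,0],[0,0,0,0]]]' 20
python3 -m handwheel '[[[0,0,-0.1,0],[0,0,-0.2,0],[0,0,-0.4,0],[0,0,-0.6,0],[0,0,-0.6,0],[0,0,-0.6,0]]]'
```

```text
time_s: 2.2
eef_pos: [0.4825, -0.409, 0.0648]
eef_rot: [0.001, 0.999, -0.035, 0.001]
wrist_force: [0.5, -0.1, 0.2]
opening: 0.758
grasp_force: 0.0
time_s: 2.95
eef_pos: [0.482, -0.4072, 0.062]
eef_rot: [-0.0, 0.999, -0.035, -0.0]
wrist_force: [-0.9, -0.2, 0.5]
opening: 0.234
grasp_force: 0.0
time_s: 3.7
eef_pos: [0.4821, -0.4073, 0.1831]
eef_rot: [0.0, 0.999, -0.035, 0.0]
wrist_force: [0.4, -0.2, -0.1]
opening: 0.233
grasp_force: 0.0
```

```bash
python3 - <<'E'
from h import *
c,T=wrist('w2.png'); P=cloud(c,T); np.save('pics/w2T.npy',T)
E
```

```text
(no output)
```

View pics/w2.png

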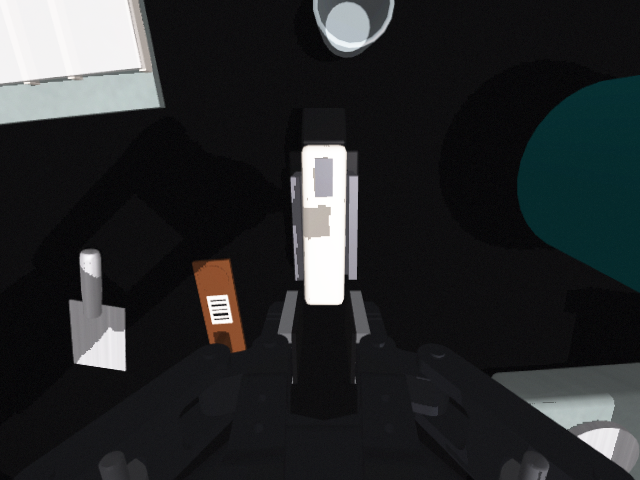

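```bash
python3 - <<'E'
from h import *
for n in('w1','w2'):
    c=np.load(f'pics/{n}.npz'); P=cloud(c,c['T_tool_cam'])
    for u,v in ([(210,312),(200,330),(180,358),(440,312),(465,355)] if n=='w1' else [(292,296),(285,330),(360,298),(366,330),(278,330),(323,228)]):
        print(n,u,v,P[v,u].round(4),c['color'][v,u])
o=ctrl.get_obs(); print(o['time_s'],o['opening'],o['grasp_force'])
E
```

```text
w1 210 312 [ 0.0112 -0.0439 -0.0534] [140 141 146]
w1 200 330 [ 0.0108 -0.0438 -0.0654] [140 142 145]
w1 180 358 [ 0.0102 -0.0452 -0.0806] [177 176 181]
w1 440 312 [ 0.0107  0.0474 -0.0526] [140 141 144]
w1 465 355 [ 0.0105  0.047  -0.0795] [142 142 146]
w2 292 296 [ 0.011  -0.0127 -0.0393] [ 98  98 101]
w2 285 330 [ 0.0114 -0.0128 -0.0663] [ 97  98 101]
w2 360 298 [ 0.0112  0.0166 -0.0416] [ 98  99 101]
w2 366 330 [ 0.0115  0.0163 -0.0663] [ 97  97 101]
w2 278 330 [ 0.011  -0.0154 -0.0656] [91 91 95]
w2 323 228 [0.0013 0.0005 0.099 ] [191 181 175]
3.75 0.23681160951265376 0.0
```

```bash
python3 - <<'E'
from h import *
for n in('w1','w2'):
    c=np.load(f'pics/{n}.npz'); P=cloud(c,c['T_tool_cam'])
    m=(P[...,2]<.0)&(P[...,2]>-.07)&(abs(P[...,0])<.013)
    for s in(-1,1):
        g=P[m&(P[...,1]*s>0)]; print(n,s,np.percentile(g[:,2],[99,99.7,100]).round(4),'inner',np.percentile(abs(g[g[:,2]>-.07,1]),[0.5,5,50,95]).round(4))
E
```

```text
w1 -1 [-0.0438 -0.043  -0.0422] inner [0.041  0.0413 0.0419 0.0537]
w1 1 [-0.0438 -0.0431 -0.0417] inner [0.0429 0.0431 0.0437 0.0556]
w2 -1 [-0.0328 -0.0312 -0.0294] inner [0.0089 0.009  0.0117 0.0214]
w2 1 [-0.0329 -0.0309 -0.0295] inner [0.0109 0.011  0.0138 0.0233]
```

The wrist depth shows the fingertips about 38 mm behind where the reported TCP implies: -32 mm instead of +6 mm at a 20 mm opening. The scanner's own height measured correctly, so this is an offset of the tool, and the first grasp closed above the barrel. I'll descend to a reported z of 0.021, so the tips end near 0.055.

```bash
python3 -m handwheel '[[[-0.008,0,0.1,0],[-0.008,0,0.2,0],[-0.008,0,0.3,0],[-0.008,0,0.4,0],[-0.008,0,0.5,0],[-0.008,0,0.6,0],[-0.008,0,0.7,0],[-0.008,0,0.81,0],[-0.008,0,0.81,0],[-0.008,0,0.81,0]]]' 65
python3 -m handwheel '[[[0,0,0,0],[0,0,0,0],[0,0,0,0],[0,0,0,0],[0,0,0,0],[0,0,0,0]]]' 20
```

```text
time_s: 5.0
eef_pos: [0.4808, -0.4075, 0.0206]
eef_rot: [0.0, 0.999, -0.035, 0.0]
wrist_force: [0.2, 0.7, -1.1]
opening: 0.756
grasp_force: 0.0
time_s: 5.75
eef_pos: [0.4811, -0.4078, 0.0214]
eef_rot: [0.001, 0.999, -0.035, 0.001]
wrist_force: [0.5, 1.0, 6.2]
opening: 0.413
grasp_force: 61.6
```

```bash
cat >> h.py <<'E'
def carriers(names=('side',)):
    for n in names:
        c=ctrl.camera(n); P=cloud(c); hsv=cv2.cvtColor(c['color'],cv2.COLOR_RGB2HSV)
        z=P[...,2]+(.0015 if n=='scene' else 0)
        m=((z>.003)&(z<.010)&(P[...,0]>.3)&(P[...,0]<.75)&(P[...,1]>-.05)&(P[...,1]<.36)&(hsv[...,2]>70)&(hsv[...,1]<90)).astype(np.uint8)
        N,L,S,C=cv2.connectedComponentsWithStats(m)
        for i in range(1,N):
            if S[i,4]<200: continue
            r=cv2.minAreaRect((P[L==i][:,:2]*1000).astype(np.float32)); print(n,S[i,4],'ctr',np.round(r[0],1),'size',np.round(r[1],1),'ang',round(r[2],1))
def scanpose(lx,ly,h): 
    a=np.radians(h); return lx-.1526*np.cos(a),ly-.1526*np.sin(a),.0486,h
E
python3 - <<'E'
from h import *
T=to(.481,-.4077,.12,-4)
T=to(.45,-.22,.12,-4,T)
T=to(.40,-.04,.12,-4,T)
T=to(.34,.12,.12,31,T)
T=to(*scanpose(.440,.267,31),T)
carriers()
E
```

```text
from [ 0.4811 -0.4078  0.0214] yaw -4.0 row [ 0.     0.    -0.493] 0.0 mm 99.0
from [ 0.481  -0.4077  0.12  ] yaw -4.0 row [-0.22  -0.925  0.   ] 0.0 mm 190.0
from [ 0.45 -0.22  0.12] yaw -4.0 row [-0.312 -0.88   0.   ] 0.0 mm 187.0
from [ 0.4  -0.04  0.12] yaw -4.0 row [-0.355 -0.777  0.   ] -0.407 mm 171.0
from [0.34 0.12 0.12] yaw 31.0 row [ 0.044 -0.372  0.357] 0.0 mm 104.0
side 825 ctr [613.8 189.8] size [124.3  59.2] ang 4.8
side 615 ctr [492.9  75.6] size [123.   46.3] ang 7.7
side 252 ctr [365.5  64.8] size [45.7 47.4] ang 38.2
side 227 ctr [604.3 333.6] size [39.4 32.3] ang 68.8
side 1578 ctr [440.2 266.8] size [122.8  70.4] ang 14.6
```

```bash
python3 -m handwheel '[[[0,0,-0.15,0],[0,0,-0.3,0],[0,0,-0.493,0],[0,0,-0.493,0]]]'
python3 -m handwheel '[[[-0.06,-0.22,0,0],[-0.11,-0.46,0,0],[-0.16,-0.7,0,0],[-0.22,-0.925,0,0],[-0.22,-0.925,0,0]]]'
python3 -m handwheel '[[[-0.08,-0.22,0,0],[-0.16,-0.44,0,0],[-0.24,-0.66,0,0],[-0.312,-0.88,0,0],[-0.312,-0.88,0,0]]]'
python3 -m handwheel '[[[-0.09,-0.19,0,-0.1],[-0.18,-0.38,0,-0.2],[-0.27,-0.58,0,-0.3],[-0.355,-0.777,0,-0.407],[-0.355,-0.777,0,-0.407],[-0.355,-0.777,0,-0.407]]]'
python3 - <<'E'
from h import *
to(*scanpose(.440,.267,31))
E
```

```text
time_s: 6.3
eef_pos: [0.4819, -0.4089, 0.122]
eef_rot: [0.002, 0.999, -0.035, 0.002]
wrist_force: [-0.0, 0.2, -3.4]
opening: 0.417
grasp_force: 60.9
time_s: 6.92
eef_pos: [0.4474, -0.2154, 0.1163]
eef_rot: [-0.002, 0.999, -0.033, -0.002]
wrist_force: [-0.7, 0.1, -0.9]
opening: 0.415
grasp_force: 61.2
time_s: 7.55
eef_pos: [0.3979, -0.0375, 0.1174]
eef_rot: [-0.001, 0.999, -0.033, -0.001]
wrist_force: [0.5, -0.8, -2.1]
opening: 0.411
grasp_force: 61.6
time_s: 8.3
eef_pos: [0.3401, 0.1196, 0.1185]
eef_rot: [0.0, 0.964, 0.266, -0.0]
wrist_force: [-0.8, -0.1, -2.3]
opening: 0.415
grasp_force: 61.8
from [0.3401 0.1196 0.1185] yaw 30.9 row [ 0.044 -0.375  0.349] -0.001 mm 103.0
```

```bash
python3 -m handwheel '[[[0.02,-0.19,0.12,0],[0.044,-0.375,0.22,0],[0.044,-0.375,0.35,0],[0.044,-0.375,0.35,0],[0.044,-0.375,0.35,0]]]'
python3 - <<'E'
from h import *
print(tool()[:3,3]); c,T=wrist('w3.png'); np.save('pics/w3T.npy',T)
E
python3 -m handwheel '[[[0,0,0,0],[0,0,0,0],[0,0,0,0],[0,0,0,0],[0,0,0,0],[0,0,0,0],[0,0,0,0],[0,0,0,0],[0,0,0,0],[0,0,0,0]]]'
```

```text
time_s: 8.93
eef_pos: [0.3097, 0.1885, 0.0494]
eef_rot: [0.0, 0.964, 0.266, 0.0]
wrist_force: [0.3, 0.0, -2.5]
opening: 0.412
grasp_force: 61.7
[0.30967643 0.18846083 0.0493578 ]
time_s: 10.22
eef_pos: [0.3083, 0.1892, 0.0487]
eef_rot: [0.0, 0.964, 0.267, -0.0]
wrist_force: [-0.5, -0.2, -2.8]
opening: 0.413
grasp_force: 61.7
```

View pics/w3.png

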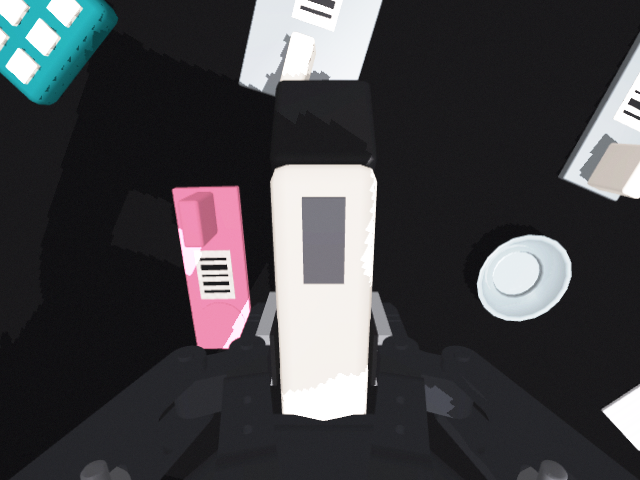

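The wrist view shows the scanner square in the jaws, with label_a dead ahead at about (318,8) beyond the nose. I'll check that the barrel is level and plan scan b.

```bash
python3 - <<'E'
from h import *
c=np.load('pics/w3.npz'); T=np.load('pics/w3T.npy'); P=cloud(c,T)
for v in(180,230,300,350): print(v,P[v,290:300,2].mean().round(4))
P2=cloud(c,c['T_tool_cam']); 
m=np.zeros((480,640),bool); m[165:285,255:390]=1; m&=(abs(P2[...,2]-P2[230,295,2])<.006)
g=P2[m]; print(cv2.minAreaRect((g[:,:2]*1000).astype(np.float32)), g[:,0].max())
carriers(('scene','side'))
T=to(.309,.189,.10,31); T=to(.38,.13,.10,18,T)
to(*scanpose(.612,.190,18),T)
E
```

```text
180 0.1117
230 0.1125
300 0.1127
350 0.1127
((46.81957244873047, 0.7119960784912109), (36.00952911376953, 43.01042175292969), 89.96047973632812) 0.06831733624187061
scene 358 ctr [441.2 266.5] size [122.   71.1] ang 14.4
scene 328 ctr [494.7  74.6] size [119.1  45.7] ang 9.3
scene 318 ctr [607.9 188.8] size [106.3  61.6] ang 3.1
side 825 ctr [613.2 191.7] size [122.9  57.6] ang 3.9
side 593 ctr [491.6  75.4] size [119.2  45.3] ang 10.1
side 230 ctr [603.4 334. ] size [39.7 32.1] ang 68.9
side 1562 ctr [439.8 268.1] size [122.1  68.5] ang 14.3
from [0.3083 0.1892 0.0487] yaw 31.0 row [ 0.002  0.003 -0.257] -0.0 mm 51.0
from [0.309 0.189 0.1  ] yaw 31.0 row [0.152 0.436 0.   ] 0.151 mm 92.0
from [0.38 0.13 0.1 ] yaw 18.0 row [0.433 0.073 0.257] 0.0 mm 102.0
```

```bash
python3 -m handwheel '[[[0,0,-0.13,0],[0,0,-0.257,0],[0.05,0.15,-0.257,0.05],[0.1,0.3,-0.257,0.1],[0.152,0.436,-0.257,0.151],[0.152,0.436,-0.257,0.151]]]'
python3 -m handwheel '[[[0.2,0.03,0,0],[0.433,0.073,0,0],[0.433,0.073,0.13,0],[0.433,0.073,0.257,0],[0.433,0.073,0.257,0],[0.433,0.073,0.257,0]]]'
python3 -m handwheel '[[[0,0,0,0],[0,0,0,0],[0,0,0,0],[0,0,0,0],[0,0,0,0],[0,0,0,0],[0,0,0,0],[0,0,0,0],[0,0,0,0],[0,0,0,0]]]'
python3 - <<'E'
from h import *
c,T=wrist('w4.png');P=cloud(c,T)
hsv=cv2.cvtColor(c['color'],cv2.COLOR_RGB2HSV)
m=((P[...,2]<.01)&(P[...,2]>.003)&(hsv[...,2]>70)&(hsv[...,1]<90)).astype(np.uint8); m[90:]=0
N,L,S,C=cv2.connectedComponentsWithStats(m)
for i in range(1,N):
    if S[i,4]>300: print(S[i],P[L==i].mean(0))
carriers()
T=tool(); print(T[:3,3],np.degrees(np.arctan2(T[1,0],T[0,0])))
T=to(.467,.143,.10,18); T=to(.36,.06,.10,20,T)
to(*scanpose(.493,.075,20),T)
E
```

```text
time_s: 11.08
eef_pos: [0.3808, 0.1291, 0.1003]
eef_rot: [0.0, 0.988, 0.155, 0.0]
wrist_force: [-0.7, 1.0, -3.3]
opening: 0.411
grasp_force: 61.9
time_s: 11.82
eef_pos: [0.4663, 0.1434, 0.0494]
eef_rot: [-0.0, 0.988, 0.157, 0.0]
wrist_force: [-0.2, 0.8, -3.1]
opening: 0.412
grasp_force: 61.8
time_s: 13.08
eef_pos: [0.4662, 0.143, 0.0487]
eef_rot: [-0.0, 0.988, 0.157, 0.0]
wrist_force: [-0.9, -0.0, -1.7]
opening: 0.414
grasp_force: 61.8
[ 255    0  117   90 6605] [0.58590612 0.18745201 0.00680202]
side 812 ctr [614.  190.5] size [124.2  57.8] ang 5.3
side 261 ctr [366.2  65. ] size [47.6 46.8] ang 1.9
side 234 ctr [604.1 333.7] size [39.7 33. ] ang 66.0
side 1570 ctr [439.9 267.9] size [121.8  68.5] ang 14.2
[0.46618069 0.14301768 0.0487028 ] 18.011024624724627
from [0.4662 0.143  0.0487] yaw 18.0 row [ 0.004  0.001 -0.256] 0.0 mm 51.0
from [0.467 0.143 0.1  ] yaw 18.0 row [-0.637  0.229  0.   ] -0.023 mm 135.0
from [0.36 0.06 0.1 ] yaw 20.0 row [-0.112  0.157  0.257] 0.0 mm 64.0
```

```bash
python3 -m handwheel '[[[0,0,-0.13,0],[0,0,-0.256,0],[-0.2,0.07,-0.256,0],[-0.4,0.15,-0.256,-0.01],[-0.637,0.229,-0.256,-0.023],[-0.637,0.229,-0.256,-0.023]]]'
python3 -m handwheel '[[[-0.112,0.157,0.1,0],[-0.112,0.157,0.257,0],[-0.112,0.157,0.257,0],[-0.112,0.157,0.257,0]]]'
python3 -m handwheel '[[[0,0,0,0],[0,0,0,0],[0,0,0,0],[0,0,0,0],[0,0,0,0],[0,0,0,0],[0,0,0,0],[0,0,0,0],[0,0,0,0],[0,0,0,0]]]'
python3 - <<'E'
from h import *
carriers(('scene','side'))
T=tool(); print(T[:3,3],np.degrees(np.arctan2(T[1,0],T[0,0])))
T=to(.35,.023,.12,20); T=to(.40,-.14,.12,-4,T); T=to(.45,-.3,.12,-4,T);T=to(.481,-.4077,.12,-4,T)
E
```

```text
time_s: 13.92
eef_pos: [0.3564, 0.0592, 0.0992]
eef_rot: [-0.0, 0.985, 0.172, -0.001]
wrist_force: [0.4, 0.3, -1.7]
opening: 0.41
grasp_force: 61.9
time_s: 14.42
eef_pos: [0.3498, 0.0231, 0.0493]
eef_rot: [0.0, 0.985, 0.174, 0.0]
wrist_force: [0.2, -0.6, -1.8]
opening: 0.412
grasp_force: 61.7
time_s: 15.68
eef_pos: [0.3488, 0.0229, 0.0485]
eef_rot: [-0.0, 0.985, 0.174, -0.0]
wrist_force: [-0.3, 0.1, -2.7]
opening: 0.412
grasp_force: 61.7
scene 359 ctr [439.9 266.5] size [121.7  72.1] ang 15.9
scene 324 ctr [494.3  74.7] size [120.4  47.4] ang 8.5
scene 313 ctr [607.4 189.8] size [106.3  57.8] ang 4.8
side 822 ctr [614.2 190.9] size [123.9  56.4] ang 4.4
side 614 ctr [492.2  75.1] size [118.6  45.4] ang 10.1
side 262 ctr [365.5  65.6] size [48.1 48.8] ang 72.9
side 234 ctr [603.5 334. ] size [39.6 32.9] ang 67.0
side 1575 ctr [440.7 268.4] size [124.   69.1] ang 13.9
[0.34885528 0.02290838 0.04848773] 19.987625269697514
from [0.3489 0.0229 0.0485] yaw 20.0 row [ 0.006  0.002 -0.358] -0.0 mm 72.0
from [0.35  0.023 0.12 ] yaw 20.0 row [-0.044  0.851  0.   ] 0.279 mm 170.0
from [ 0.4  -0.14  0.12] yaw -4.0 row [0.305 0.781 0.   ] 0.0 mm 168.0
from [ 0.45 -0.3   0.12] yaw -4.0 row [0.192 0.526 0.   ] 0.0 mm 112.0
```

```bash
python3 -m handwheel '[[[0,0,-0.18,0],[0,0,-0.36,0],[-0.02,0.22,-0.36,0.1],[-0.03,0.45,-0.36,0.2],[-0.038,0.65,-0.36,0.279],[-0.038,0.853,-0.358,0.279],[-0.038,0.853,-0.358,0.279]]]'
python3 -m handwheel '[[[0.1,0.26,0,0],[0.2,0.52,0,0],[0.305,0.781,0,0],[0.305,0.781,0,0],[0.305,0.781,0,0]]]'
python3 -m handwheel '[[[0.1,0.26,0,0],[0.192,0.526,0,0],[0.192,0.526,0,0],[0.192,0.526,0,0],[0.192,0.526,0,0]]]'
python3 - <<'E'
from h import *
c,T=wrist('w5.png'); np.save('pics/w5T.npy',T)
to(.4811,-.4077,.0214,-4)
P=cloud(c,T); hsv=cv2.cvtColor(c['color'],cv2.COLOR_RGB2HSV)
for s in(-1,1):
    a=np.radians(-4); d=P[...,:2]-[.4805,-.4084]; y=-d[...,0]*np.sin(a)+d[...,1]*np.cos(a); x=d[...,0]*np.cos(a)+d[...,1]*np.sin(a)
    g=(y*s>.018)&(y*s<.04)&(abs(x)<.08)&(abs(P[...,2]-.05)<.005); print(s,g.sum(),np.percentile(x[g],[2,98]),np.percentile(y[g],[2,98]),np.median(P[g][:,2])) if g.sum() else 0
E
```

```text
time_s: 16.65
eef_pos: [0.4008, -0.1425, 0.1203]
eef_rot: [0.0, 0.999, -0.036, 0.0]
wrist_force: [0.0, 0.6, -2.8]
opening: 0.412
grasp_force: 61.9
time_s: 17.27
eef_pos: [0.4493, -0.2986, 0.1193]
eef_rot: [-0.001, 0.999, -0.035, -0.001]
wrist_force: [-1.1, 1.0, -2.4]
opening: 0.409
grasp_force: 62.0
time_s: 17.9
eef_pos: [0.4809, -0.4056, 0.1201]
eef_rot: [-0.0, 0.999, -0.034, -0.0]
wrist_force: [-0.0, 0.4, -3.2]
opening: 0.414
grasp_force: 62.0
from [ 0.481  -0.406   0.1203] yaw -3.9 row [0.001 0.009 0.495] 0.001 mm 99.0
```

```bash
python3 -m handwheel '[[[0,0.009,0.1,0],[0,0.009,0.2,0],[0,0.009,0.3,0],[0,0.009,0.37,0],[0,0.009,0.41,0],[0,0.009,0.44,0],[0,0.009,0.47,0],[0,0.009,0.49,0],[0,0.009,0.49,0],[0,0.009,0.49,0]]]'
python3 - <<'E'
from h import *
to(.4811,-.4077,.0214,-4)
E
```

```text
time_s: 19.2
eef_pos: [0.481, -0.4097, 0.0224]
eef_rot: [0.0, 0.999, -0.035, 0.0]
wrist_force: [-0.1, -0.0, -2.0]
opening: 0.413
grasp_force: 62.1
from [ 0.481  -0.4097  0.0224] yaw -4.0 row [-0.    -0.01   0.005] 0.0 mm 2.0
```

```bash
python3 -m handwheel '[[[0,-0.008,0.004,0],[0,-0.008,0.006,0],[0,-0.008,0.006,0]]]'
python3 -m handwheel '[[[0,0,0,0],[0,0,0,0],[0,0,0,0],[0,0,0,0],[0,0,0,0]]]' 62
python3 -m handwheel '[[[0,0,-0.1,0],[0,0,-0.25,0],[0,0,-0.5,0],[0,0,-0.75,0],[0,0,-0.9,0],[0,0,-0.9,0],[0,0,-0.9,0]]]'
python3 - <<'E'
from h import *
c,T=wrist('w6.png'); np.save('pics/w6T.npy',T); P=cloud(c,T); z=P[...,2]; v=c['color'].min(2)
b=np.zeros((480,640),bool); b[50:330,250:390]=1
g=P[b&(z>.076)&(z<.09)&(v>120)]; print(len(g),cv2.minAreaRect((g[:,:2]*1000).astype(np.float32)),np.median(g[:,2]))
cv2.imwrite('pics/w6c.png',c['color'][40:360,180:460,::-1])
E
```

```text
time_s: 19.58
eef_pos: [0.4811, -0.4079, 0.0214]
eef_rot: [0.0, 0.999, -0.035, 0.0]
wrist_force: [-1.6, 1.8, 2.2]
opening: 0.411
grasp_force: 62.6
time_s: 20.2
eef_pos: [0.481, -0.4079, 0.0208]
eef_rot: [-0.0, 0.999, -0.035, -0.0]
wrist_force: [-0.8, -0.2, 1.5]
opening: 0.726
grasp_force: 0.0
time_s: 21.08
eef_pos: [0.4806, -0.4075, 0.2006]
eef_rot: [-0.0, 0.999, -0.035, -0.0]
wrist_force: [-0.1, 0.2, -1.6]
opening: 0.728
grasp_force: 0.0
6064 ((480.8127746582031, -408.8394775390625), (35.90815734863281, 137.31076049804688), 86.15164947509766) 0.0845574237972472
```

View pics/w6c.png

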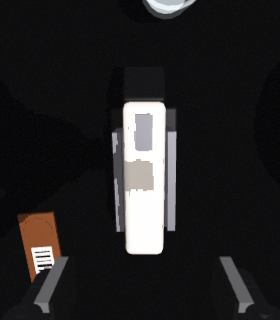

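The scanner is back at (480.8,-408.8) mm, within 1 mm of where it started. Next I'll look at the oven from above.

```bash
python3 -m handwheel '[[[0.05,-0.25,-0.1,0],[0.1,-0.5,-0.2,0],[0.15,-0.75,-0.3,0],[0.17,-0.98,-0.4,-0.02],[0.17,-0.98,-0.4,-0.058]]]' 40
python3 -m handwheel '[[[0,-0.18,0,0],[0,-0.36,0,0],[0,-0.38,0,0],[0,-0.38,0,0],[0,-0.38,0,0]]]'
python3 - <<'E'
from h import *
T=tool(); print(T[:3,3],np.degrees(np.arctan2(T[1,0],T[0,0])))
c,T=wrist('w7.png'); np.save('pics/w7T.npy',T)
E
```

```text
time_s: 21.75
eef_pos: [0.5294, -0.2116, 0.2815]
eef_rot: [-0.0, 1.0, 0.012, 0.0]
wrist_force: [0.7, -0.2, 0.5]
opening: 0.467
grasp_force: 0.0
time_s: 22.38
eef_pos: [0.527, -0.1397, 0.2803]
eef_rot: [-0.0, 1.0, 0.008, -0.0]
wrist_force: [0.3, -0.5, -0.4]
opening: 0.468
grasp_force: 0.0
[ 0.52704851 -0.13967703  0.28031017] 0.9327294610599478
```

View pics/w7.png

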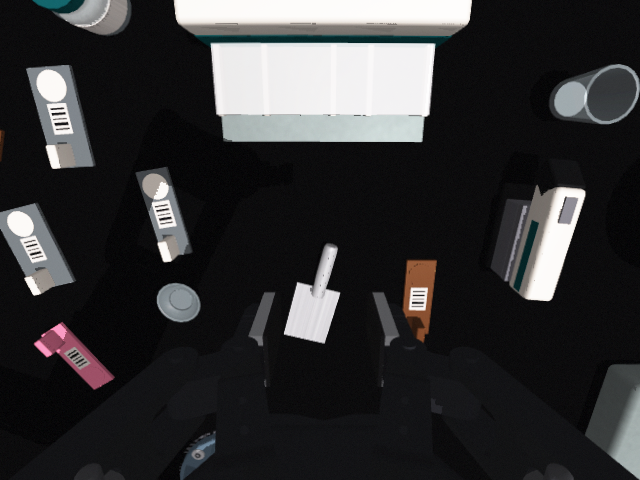

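The wrist view shows the oven roof at (213–434, 45–113). Dividers are near columns 265, 333 and 370, giving 48/72/36/60 from left to right, as listed. The sill front is at row 141. The carriers are at (60,118), (36,250) and (163,213).

```bash
python3 - <<'E'
from h import *
c=np.load('pics/w7.npz'); T=np.load('pics/w7T.npy'); P=cloud(c,T); g=c['color'].astype(float).mean(2)
# rectify roof plane z=.032 to map 0.5 mm/px : x .58-.72, y -.28..0.02
def rect(h,x0,x1,y0,y1,s=.0005):
    xs=np.arange(x1,x0,-s); ys=np.arange(y1,y0,-s)
    X,Y=np.meshgrid(xs,ys,indexing='ij'); W=np.stack([X,Y,np.full_like(X,h)],-1).reshape(-1,3)
    Ti=np.linalg.inv(T); W=W@Ti[:3,:3].T+Ti[:3,3]
    p=cv2.projectPoints(W,np.zeros(3),np.zeros(3),c['K'],c['distortion'])[0].reshape(*X.shape,2).astype(np.float32)
    return cv2.remap(c['color'],p[...,0],p[...,1],cv2.INTER_LINEAR),xs,ys
im,xs,ys=rect(.032,.56,.70,-.30,.03)
G=im.astype(float).mean(2)
f=lambda x:[(round(ys[i]*1e3,1),round(v,1)) for i,v in pk(x)]
from scipy.signal import find_peaks
for xa in(.625,.645,.665):
    i=np.argmin(abs(xs-xa)); p=cv2.GaussianBlur(G[i-6:i+6].mean(0)[None],(1,1),0)[0]; d=np.gradient(p)
    k=find_peaks(abs(d),height=1.5,distance=5)[0]; print(xa,[(round(ys[j]*1e3,1),round(d[j],1)) for j in k])
for yy in(-.24,-.20,-.13,-.08,-.03):
    j=np.argmin(abs(ys-yy)); p=G[:,j-6:j+6].mean(1); d=np.gradient(p); k=find_peaks(abs(d),height=4,distance=5)[0]; print('y',yy,[(round(xs[q]*1e3,1),round(d[q],1)) for q in k])
im2,xs,ys=rect(.012,.56,.70,-.30,.03); G=im2.astype(float).mean(2)
for yy in(-.24,-.13,-.03):
    j=np.argmin(abs(ys-yy)); p=G[:,j-6:j+6].mean(1); d=np.gradient(p); k=find_peaks(abs(d),height=4,distance=5)[0]; print('sill y',yy,[(round(xs[q]*1e3,1),round(d[q],1)) for q in k])
cv2.imwrite('pics/rect.png',im[:,:,::-1])
E
```

```text
0.625 [(np.float64(-14.0), np.float64(49.6)), (np.float64(-69.5), np.float64(2.4)), (np.float64(-75.5), np.float64(-1.7)), (np.float64(-147.0), np.float64(1.5)), (np.float64(-152.5), np.float64(-1.8)), (np.float64(-187.5), np.float64(1.8)), (np.float64(-237.5), np.float64(-2.9)), (np.float64(-252.5), np.float64(6.4)), (np.float64(-261.5), np.float64(-42.5))]
0.645 [(np.float64(-13.5), np.float64(48.6)), (np.float64(-69.0), np.float64(2.3)), (np.float64(-146.5), np.float64(1.6)), (np.float64(-152.0), np.float64(-2.0)), (np.float64(-255.0), np.float64(1.6)), (np.float64(-260.5), np.float64(-49.0))]
0.665 [(np.float64(-14.0), np.float64(49.6)), (np.float64(-69.0), np.float64(1.9)), (np.float64(-146.0), np.float64(2.2)), (np.float64(-151.5), np.float64(-1.5)), (np.float64(-255.0), np.float64(1.8)), (np.float64(-260.5), np.float64(-53.7))]
y -0.24 [(np.float64(697.5), np.float64(68.2)), (np.float64(623.0), np.float64(-42.7)), (np.float64(593.0), np.float64(-75.8))]
y -0.2 [(np.float64(697.0), np.float64(79.6)), (np.float64(622.5), np.float64(-8.6)), (np.float64(592.0), np.float64(-81.1))]
y -0.13 [(np.float64(695.5), np.float64(67.2)), (np.float64(621.0), np.float64(-13.2)), (np.float64(591.0), np.float64(-50.9))]
y -0.08 [(np.float64(695.0), np.float64(71.1)), (np.float64(621.5), np.float64(-22.6)), (np.float64(590.0), np.float64(-46.8))]
y -0.03 [(np.float64(694.5), np.float64(49.6)), (np.float64(621.0), np.float64(-26.7)), (np.float64(589.5), np.float64(-35.2))]
sill y -0.24 [(np.float64(624.0), np.float64(-12.2)), (np.float64(592.0), np.float64(-81.0))]
sill y -0.13 [(np.float64(622.0), np.float64(-11.8)), (np.float64(590.0), np.float64(-48.7))]
sill y -0.03 [(np.float64(698.5), np.float64(45.6)), (np.float64(621.5), np.float64(-30.1)), (np.float64(588.5), np.float64(-44.7))]
```

View pics/rect.png

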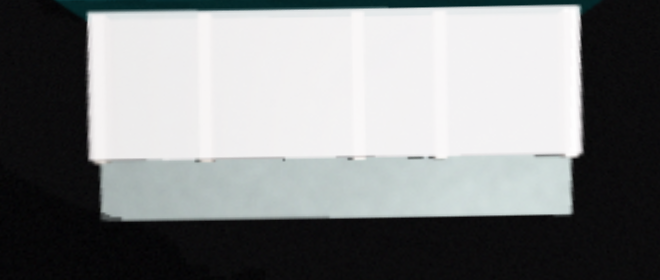

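```bash
cat >> h.py <<'E'
def ribs(c,T):
    P=cloud(c,T); z=P[...,2]; hsv=cv2.cvtColor(c['color'],cv2.COLOR_RGB2HSV)
    ok=(hsv[...,1]<90)&(hsv[...,2]>60)&(P[...,1]>-.05)&(P[...,0]<.8)
    out=[]
    for lo,hi,nm in((.030,.041,'rib'),(.003,.010,'plate')):
        N,L,S,C=cv2.connectedComponentsWithStats((ok&(z>lo)&(z<hi)).astype(np.uint8))
        for i in range(1,N):
            if S[i,4]<60: continue
            g=P[L==i]; r=cv2.minAreaRect((g[:,:2]*1000).astype(np.float32)); print(nm,S[i,4],C[i].round(),np.round(r[0],1),np.round(r[1],1),round(r[2],1))
E
python3 - <<'E'
from h import *
c=np.load('pics/w7.npz'); T=np.load('pics/w7T.npy'); ribs(c,T)
carriers()
O=np.array([.6208,-.1374]); a=np.radians(.95); ex=np.array([np.cos(a),np.sin(a)]); ey=np.array([-ex[1],ex[0]])
for n,y in(('a',.027),('b',-.087),('c',.093)):
    print(n,'slot',(O+.015*ex+y*ey).round(4),'grip home',(O-.029*ex+y*ey).round(4),'grip before',(O-.114*ex+y*ey).round(4))
E
```

```text
rib 281 [108.  18.] [715.9 100.7] [13.1 51. ] 31.0
rib 2272 [229.  77.] [658.1 -31.9] [73.6 36.7] 0.7
rib 309 [ 55. 156.] [570.5 186. ] [28.3 13.5] 3.5
rib 225 [165. 251.] [450.4  65.9] [27.4 13.3] 10.9
rib 249 [ 34. 285.] [397.7 255.9] [28.3 15.1] 14.6
plate 3770 [ 60. 110.] [614.3 189. ] [120.4  55.9] 3.6
plate 2319 [163. 207.] [493.6  73.4] [119.5  43.2] 9.9
plate 3259 [ 34. 243.] [440.7 266.6] [119.9  68.8] 13.5
plate 534 [180. 300.] [364.8  66.3] [43.3 38.9] 39.5
plate 273 [ 77. 358.] [258.2 244.1] [36.6 27.4] 31.3
side 816 ctr [613.4 191.3] size [123.6  56.5] ang 4.0
side 620 ctr [491.6  75.6] size [120.7  45.3] ang 9.7
side 247 ctr [364.7  66.2] size [46. 45.] ang 62.7
side 231 ctr [602.8 334.3] size [39.5 32.8] ang 68.4
side 1570 ctr [439.8 268.4] size [122.3  69.2] ang 13.9
a slot [ 0.6354 -0.1102] grip home [ 0.5914 -0.1109] grip before [ 0.5064 -0.1123]
b slot [ 0.6372 -0.2241] grip home [ 0.5932 -0.2249] grip before [ 0.5083 -0.2263]
c slot [ 0.6343 -0.0442] grip home [ 0.5903 -0.0449] grip before [ 0.5053 -0.0463]
```

```bash
cat >> h.py <<'E'
def gp(x,y,z,yaw):
    "reported TCP so the pads' middle is at x,y"
    a=np.radians(yaw); return x-.001*np.sin(a),y+.001*np.cos(a),z,yaw
E
python3 - <<'E'
from h import *
T=to(.49,-.03,.15,5); T=to(*gp(.4504,.0658,.08,9.9),T); T=to(*gp(.4504,.0658,-.020,9.9),T)
E
```

```text
from [ 0.5271 -0.1397  0.2806] yaw 0.9 row [-0.176 -0.551  0.653] -0.047 mm 175.0
from [ 0.49 -0.03  0.15] yaw 5.0 row [-0.156 -0.499  0.35 ] -0.057 mm 126.0
from [0.4502 0.0668 0.08  ] yaw 9.9 row [0.  0.  0.5] 0.0 mm 100.0
```

```bash
python3 -m handwheel '[[[-0.06,-0.18,0.2,-0.02],[-0.12,-0.36,0.4,-0.04],[-0.176,-0.551,0.653,-0.047],[-0.176,-0.551,0.653,-0.047],[-0.176,-0.551,0.653,-0.047]]]' 40
python3 -m handwheel '[[[-0.07,-0.25,0.15,-0.03],[-0.156,-0.499,0.35,-0.057],[-0.156,-0.499,0.35,-0.057],[-0.156,-0.499,0.35,-0.057],[-0.156,-0.499,0.35,-0.057]]]'
python3 - <<'E'
from h import *
c,T=wrist('w8.png'); ribs(c,T)
to(*gp(.4504,.0658,-.020,9.9))
E
```

```text
time_s: 23.1
eef_pos: [0.491, -0.03, 0.1511]
eef_rot: [0.0, 0.999, 0.044, 0.001]
wrist_force: [0.6, -0.2, 0.7]
opening: 0.472
grasp_force: 0.0
time_s: 23.72
eef_pos: [0.4529, 0.0661, 0.0822]
eef_rot: [0.001, 0.996, 0.086, 0.002]
wrist_force: [-0.2, -0.6, -0.2]
opening: 0.47
grasp_force: 0.0
rib 1316 [150.  26.] [570. 186.] [27.7 13.1] 3.1
rib 416 [553.   4.] [620.1 -33.5] [ 5.8 33.7] 9.4
rib 700 [322. 253.] [450.5  66.1] [27.7 11.8] 10.1
rib 851 [ 49. 279.] [398.  255.3] [28.4 13.5] 12.7
plate 3472 [180.  34.] [573.3 186.4] [40.5 55.8] 6.5
plate 409 [493.  45.] [599.7 -22.6] [52.2 26.4] 42.1
plate 8967 [321. 172.] [493.3  73.7] [120.5  42.2] 10.1
plate 11987 [ 58. 198.] [440.4 266.5] [120.   68.6] 14.1
plate 1594 [305. 338.] [364.5  65.6] [41.8 41.9] 10.2
plate 398 [ 90. 399.] [264.  247.2] [23.1 26.7] 32.7
from [0.4525 0.0661 0.0819] yaw 9.8 row [-0.013 -0.006  0.51 ] -0.001 mm 102.0
```

```bash
python3 -m handwheel '[[[-0.008,-0.004,0.15,0],[-0.008,-0.004,0.3,0],[-0.008,-0.004,0.4,0],[-0.008,-0.004,0.46,0],[-0.008,-0.004,0.5,0],[-0.008,-0.004,0.505,0],[-0.008,-0.004,0.505,0]]]' 
python3 -m handwheel '[[[0,0,0,0],[0,0,0,0],[0,0,0,0],[0,0,0,0],[0,0,0,0],[0,0,0,0]]]' 4
python3 - <<'E'
from h import *
Z=tool(); a=Z[2,3]
T=to(Z[0,3],Z[1,3],a+.06,9.9)
T=to(*gp(.495,-.0464,a+.06,.95),T); T=to(*gp(.495,-.0464,a+.0155,.95),T);T=to(*gp(.5903,-.0449,a+.0155,.95),T)
E
```

```text
time_s: 24.65
eef_pos: [0.4492, 0.0679, -0.0202]
eef_rot: [0.0, 0.996, 0.087, 0.001]
wrist_force: [0.2, 0.4, -0.3]
opening: 0.471
grasp_force: 0.0
time_s: 25.4
eef_pos: [0.4493, 0.0679, -0.0201]
eef_rot: [0.0, 0.996, 0.087, 0.001]
wrist_force: [-1.1, -1.1, 5.9]
opening: 0.127
grasp_force: 59.6
from [ 0.4493  0.0679 -0.0201] yaw 9.9 row [ 0.   0.  -0.3] 0.0 mm 60.0
from [0.4493 0.0679 0.0399] yaw 9.9 row [0.128 0.597 0.   ] 0.104 mm 122.0
from [ 0.495  -0.0454  0.0399] yaw 0.9 row [0.    0.    0.222] 0.0 mm 44.0
from [ 0.495  -0.0454 -0.0046] yaw 0.9 row [0.477 0.    0.   ] 0.0 mm 95.0
```

```bash
python3 -m handwheel '[[[0,0,-0.15,0],[0,0,-0.3,0],[0.04,0.2,-0.3,0.03],[0.08,0.4,-0.3,0.07],[0.128,0.597,-0.3,0.104],[0.128,0.597,-0.3,0.104],[0.128,0.597,-0.3,0.104]]]' 
python3 - <<'E'
from h import *
c,T=wrist('w9.png'); ribs(c,T); a=-.0201
T=to(*gp(.495,-.0464,a+.0155,.95));T=to(*gp(.5903,-.0449,a+.0155,.95),T)
E
```

```text
time_s: 26.28
eef_pos: [0.4934, -0.0447, 0.0387]
eef_rot: [-0.0, 1.0, 0.009, -0.001]
wrist_force: [-0.0, 0.1, -1.7]
opening: 0.128
grasp_force: 58.9
rib 1785 [300.  11.] [624.2 -32.5] [ 9.3 35.1] 0.7
from [ 0.4933 -0.0442  0.0387] yaw 1.0 row [0.009 0.006 0.217] 0.001 mm 43.0
from [ 0.495  -0.0454 -0.0046] yaw 0.9 row [0.477 0.    0.   ] 0.0 mm 95.0
```

View pics/w9.png

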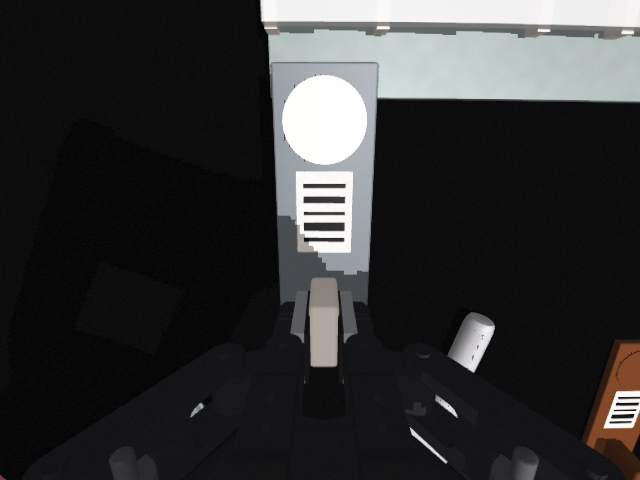

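The wrist view shows the carrier square in the jaws, leading edge at (272–378, 62). The slot's side walls are near columns 270 and 382, row 28. I'll check the plate's lateral position against the slot line by numbers.

```bash
cat >> h.py <<'E'
def held(c,T,lo=.055,hi=.08):
    P=cloud(c,T); z=P[...,2]; b=np.zeros(z.shape,bool); b[40:285,180:460]=1
    g=P[b&(z>lo)&(z<hi)]; r=cv2.minAreaRect((g[:,:2]*1000).astype(np.float32)); print('plate',len(g),np.round(r[0],1),np.round(r[1],1),round(r[2],2),'z',np.median(g[:,2]).round(4),'front x',(np.percentile(g[:,0],99.7)*1e3).round(1))
    n=[g[(g[:,0]>x-.008)&(g[:,0]<x+.008)] for x in np.percentile(g[:,0],[20,50,90])]
    print('z along',[k[:,2].mean().round(4) for k in n],'y mid',[(np.percentile(k[:,1],[.5,99.5]).mean()*1e3).round(1) for k in n])
E
python3 - <<'E'
from h import *
c=np.load('pics/w9.npz'); T=tool()@c['T_tool_cam']; held(c,T)
E
```

```text
plate 21957 [550.7 -44.4] [95.1 42.3] 0.75 z 0.0656 front x 597.9
z along [np.float64(0.0657), np.float64(0.0655), np.float64(0.0653)] y mid [np.float64(-44.7), np.float64(-44.3), np.float64(-43.9)]
```

```bash
python3 -m handwheel '[[[0.009,0.006,0.1,0],[0.009,0.006,0.19,0],[0.009,0.006,0.217,0],[0.009,0.006,0.217,0],[0.009,0.006,0.217,0],[0.06,0.006,0.217,0],[0.12,0.006,0.217,0]]]'
python3 - <<'E'
from h import *
to(*gp(.5896,-.0449,-.0046,.95))
E
```

```text
time_s: 27.2
eef_pos: [0.5197, -0.0462, -0.0035]
eef_rot: [0.0, 1.0, 0.009, 0.001]
wrist_force: [1.0, -0.1, -0.8]
opening: 0.128
grasp_force: 58.9
from [ 0.5197 -0.0462 -0.0035] yaw 1.0 row [ 0.349 -0.005  0.006] 0.0 mm 70.0
```

```bash
python3 -m handwheel '[[[0.05,-0.005,0,0],[0.1,-0.005,0,0],[0.15,-0.005,0,0],[0.2,-0.005,0,0],[0.25,-0.005,0,0],[0.28,-0.005,0,0],[0.31,-0.005,0,0],[0.33,-0.005,0,0]]]'
python3 -m handwheel '[[[0.005,0,0,0],[0.01,0,0,0],[0.015,0,0,0],[0.015,0,0,0]]]'
```

```text
time_s: 28.2
eef_pos: [0.5846, -0.0439, -0.0041]
eef_rot: [-0.0, 1.0, 0.009, -0.0]
wrist_force: [-0.0, 0.7, -1.2]
opening: 0.129
grasp_force: 58.9
time_s: 28.7
eef_pos: [0.5874, -0.0438, -0.0041]
eef_rot: [0.0, 1.0, 0.009, 0.0]
wrist_force: [0.7, 0.0, -1.1]
opening: 0.129
grasp_force: 58.9
```

```bash
python3 -m handwheel '[[[0.006,0,0,0],[0.012,0,0.004,0],[0.012,0,0.01,0],[0.012,0,0.014,0],[0.012,0,0.014,0]]]'
python3 -m handwheel '[[[0,0,0,0],[0,0,0,0],[0,0,0,0]]]' 30
python3 -m handwheel '[[[0,0,-0.1,0],[0,0,-0.3,0],[0,0,-0.5,0],[-0.2,0,-0.75,0],[-0.4,0,-0.75,0],[-0.4,0,-0.75,0]]]'
python3 - <<'E'
from h import *
c,T=wrist('w10.png'); ribs(c,T); carriers()
E
```

```text
time_s: 29.32
eef_pos: [0.5895, -0.0437, -0.0072]
eef_rot: [-0.0, 1.0, 0.009, -0.0]
wrist_force: [-2.0, -0.3, -0.1]
opening: 0.128
grasp_force: 58.9
time_s: 29.7
eef_pos: [0.5902, -0.0438, -0.0066]
eef_rot: [0.0, 1.0, 0.009, 0.0]
wrist_force: [-0.8, 0.5, -0.5]
opening: 0.351
grasp_force: 0.0
time_s: 30.45
eef_pos: [0.5082, -0.0449, 0.1449]
eef_rot: [0.0, 1.0, 0.009, 0.001]
wrist_force: [-0.4, 0.5, 0.6]
opening: 0.351
grasp_force: 0.0
rib 4067 [308.  41.] [648.4 -32.2] [56.3 36.3] 0.9
rib 674 [ 41. 148.] [570.3 185.5] [27.9 13.5] 2.4
rib 458 [ 14. 329.] [397.8 254.9] [27.9 13.6] 15.0
plate 8223 [50. 79.] [614.4 189.3] [120.5  56.3] 3.7
plate 4269 [ 26. 277.] [440.4 265.6] [120.1  67.8] 13.7
plate 529 [217. 342.] [371.5  64.8] [36.2 30.9] 45.7
plate 322 [ 72. 417.] [261.1 246. ] [29.5 27.1] 32.3
side 817 ctr [613.2 191.2] size [124.3  57.9] ang 4.5
side 263 ctr [366.1  65. ] size [47.6 46.8] ang 24.3
side 229 ctr [603.8 333.9] size [39.6 31.6] ang 66.6
side 1578 ctr [440.  268.1] size [122.1  68.8] ang 13.6
```

```bash
cat >> h.py <<'E'
def inslot(c,T):
    P=cloud(c,T); z=P[...,2]; m=((z>.042)&(z<.054)&(P[...,0]>.54)&(P[...,0]<.635)&(P[...,1]<.02)&(P[...,1]>-.27)).astype(np.uint8)
    N,L,S,C=cv2.connectedComponentsWithStats(m)
    for i in range(1,N):
        if S[i,4]>80: g=P[L==i]; r=cv2.minAreaRect((g[:,:2]*1000).astype(np.float32)); print('slotrib',S[i,4],np.round(r[0],1),np.round(r[1],1),round(r[2],1),np.median(g[:,2]).round(4))
E
python3 - <<'E'
from h import *
c=np.load('pics/w10.npz'); inslot(c,tool()@c['T_tool_cam'])
T=to(.44,.10,.13,8); T=to(*gp(.398,.2555,.08,14),T); T=to(*gp(.398,.2555,-.020,14),T)
E
```

```text
slotrib 617 [592.5 -44.9] [27.3 11.4] 1.2 0.0483
from [ 0.5105 -0.0454  0.1445] yaw 1.0 row [-0.34  -0.733  0.071] -0.082 mm 162.0
from [0.44 0.1  0.13] yaw 8.0 row [-0.1   -0.804  0.25 ] -0.07 mm 170.0
from [0.3978 0.2565 0.08  ] yaw 14.0 row [0.  0.  0.5] 0.0 mm 100.0
```

```bash
python3 -m handwheel '[[[-0.1,-0.24,0.02,-0.02],[-0.2,-0.48,0.05,-0.05],[-0.34,-0.733,0.071,-0.082],[-0.34,-0.733,0.071,-0.082],[-0.34,-0.733,0.071,-0.082]]]' 40
python3 -m handwheel '[[[-0.03,-0.25,0.1,-0.03],[-0.06,-0.5,0.2,-0.07],[-0.1,-0.804,0.25,-0.07],[-0.1,-0.804,0.25,-0.07],[-0.1,-0.804,0.25,-0.07]]]'
python3 - <<'E'
from h import *
c,T=wrist('w11.png'); ribs(c,T)
to(*gp(.398,.2555,-.020,14))
E
```

```text
time_s: 31.18
eef_pos: [0.4405, 0.1002, 0.1294]
eef_rot: [0.0, 0.998, 0.07, 0.001]
wrist_force: [-0.1, 0.3, 0.1]
opening: 0.47
grasp_force: 0.0
time_s: 31.8
eef_pos: [0.3984, 0.2561, 0.079]
eef_rot: [0.0, 0.993, 0.122, 0.0]
wrist_force: [0.1, -0.1, -0.0]
opening: 0.47
grasp_force: 0.0
rib 653 [514.  13.] [562.1 186.3] [12.8 12.8] 4.6
rib 721 [322. 253.] [397.3 255.7] [27.9 11.7] 14.2
rib 130 [282. 378.] [291.8 260.3] [ 9.1 21.2] 88.1
plate 2370 [490.  23.] [567.5 186.5] [28.8 54.9] 5.1
plate 14955 [322. 171.] [439.7 266.4] [120.2  66.5] 13.9
plate 1618 [536. 331.] [364.4  64.8] [42.  42.1] 8.7
plate 2729 [302. 382.] [266.4 248.6] [101.8  42. ] 31.8
from [0.3985 0.2556 0.0792] yaw 14.0 row [-0.003 -0.005  0.496] -0.001 mm 99.0
```

```bash
python3 -m handwheel '[[[-0.004,-0.002,0.15,0],[-0.004,-0.002,0.3,0],[-0.004,-0.002,0.4,0],[-0.004,-0.002,0.46,0],[-0.004,-0.002,0.49,0],[-0.004,-0.002,0.494,0],[-0.004,-0.002,0.494,0]]]' 
python3 -m handwheel '[[[0,0,0,0],[0,0,0,0],[0,0,0,0],[0,0,0,0],[0,0,0,0],[0,0,0,0]]]' 4
python3 -m handwheel '[[[0,0,-0.15,0],[0,0,-0.3,0],[0,0,-0.4,0],[0,0,-0.4,0],[0,0,-0.4,0]]]'
python3 - <<'E'
from h import *
T=to(.44,.08,.06,8); T=to(.47,-.05,.06,.95,T); T=to(*gp(.494,-.1125,.04,.95),T)
E
```

```text
time_s: 32.72
eef_pos: [0.3968, 0.257, -0.0193]
eef_rot: [-0.0, 0.992, 0.122, 0.001]
wrist_force: [0.3, 0.5, 0.0]
opening: 0.465
grasp_force: 0.0
time_s: 33.48
eef_pos: [0.3966, 0.2572, -0.0193]
eef_rot: [-0.0, 0.992, 0.122, 0.001]
wrist_force: [0.1, -0.3, 4.5]
opening: 0.128
grasp_force: 59.5
time_s: 34.1
eef_pos: [0.3953, 0.2566, 0.0591]
eef_rot: [0.0, 0.992, 0.122, -0.001]
wrist_force: [-0.9, 0.4, -1.0]
opening: 0.13
grasp_force: 58.6
from [0.3953 0.2566 0.0591] yaw 14.1 row [ 0.002  0.911 -0.004] 0.07 mm 182.0
from [0.44 0.08 0.06] yaw 8.0 row [0.058 0.665 0.   ] 0.082 mm 133.0
from [ 0.47 -0.05  0.06] yaw 0.9 row [0.115 0.309 0.1  ] 0.0 mm 69.0
```

```bash
python3 -m handwheel '[[[0,0.22,0,0.02],[0,0.44,0,0.04],[0,0.68,0,0.07],[0.002,0.911,0,0.07],[0.002,0.911,0,0.07]]]'
python3 -m handwheel '[[[0.02,0.22,0,0.03],[0.04,0.44,0,0.06],[0.058,0.665,0,0.082],[0.058,0.665,0,0.082]]]'
python3 -m handwheel '[[[0.06,0.15,0.05,0],[0.115,0.309,0.1,0],[0.115,0.309,0.1,0],[0.115,0.309,0.1,0],[0.115,0.309,0.1,0]]]'
python3 - <<'E'
from h import *
c,T=wrist('w12.png'); held(c,T); inslot(c,T)
to(*gp(.494,-.1125,-.0040,.95))
E
```

```text
time_s: 34.72
eef_pos: [0.4407, 0.0778, 0.059]
eef_rot: [0.0, 0.998, 0.068, -0.001]
wrist_force: [-0.4, 1.0, -1.1]
opening: 0.126
grasp_force: 59.0
time_s: 35.22
eef_pos: [0.471, -0.0512, 0.0593]
eef_rot: [-0.0, 1.0, 0.007, -0.0]
wrist_force: [-0.3, 0.2, -1.3]
opening: 0.129
grasp_force: 59.2
time_s: 35.85
eef_pos: [0.4944, -0.1096, 0.0399]
eef_rot: [-0.0, 1.0, 0.009, -0.0]
wrist_force: [0.2, 0.8, -0.2]
opening: 0.126
grasp_force: 59.2
plate 34140 [ 551.6 -109.6] [95. 67.] 1.09 z 0.0659 front x 598.8
z along [np.float64(0.066), np.float64(0.0659), np.float64(0.0658)] y mid [np.float64(-110.0), np.float64(-109.6), np.float64(-108.9)]
slotrib 1991 [590.3 -45. ] [27.5 12.8] 0.6 0.0484
from [ 0.4946 -0.1099  0.0401] yaw 1.1 row [-0.003  0.008  0.221] 0.001 mm 44.0
```

```bash
python3 -m handwheel '[[[0,0.01,0.1,0],[0,0.01,0.19,0.001],[0,0.01,0.221,0.001],[0,0.01,0.221,0.001],[0.05,0.01,0.221,0.001],[0.1,0.01,0.221,0.001],[0.13,0.01,0.221,0.001],[0.13,0.01,0.221,0.001]]]'
python3 - <<'E'
from h import *
print(ctrl.get_obs()['wrist_force']);to(*gp(.5908,-.1109,-.0040,.95))
E
```

```text
time_s: 36.9
eef_pos: [0.5216, -0.1128, -0.0039]
eef_rot: [0.0, 1.0, 0.008, 0.0]
wrist_force: [0.5, 0.8, -1.0]
opening: 0.128
grasp_force: 59.2
[ 0.51924056  0.80343197 -0.96150695]
from [ 0.5216 -0.1128 -0.0039] yaw 0.9 row [ 0.346 -0.009  0.   ] -0.0 mm 69.0
```

```bash
python3 -m handwheel '[[[0.04,-0.008,0,0],[0.1,-0.008,0,0],[0.15,-0.008,0,0],[0.2,-0.008,0,0],[0.25,-0.008,0,0],[0.28,-0.008,0,0],[0.31,-0.008,0,0],[0.33,-0.008,0,0]]]'
python3 -m handwheel '[[[0.006,0,0,0],[0.012,0,0,0],[0.018,0,0.004,0],[0.018,0,0.01,0],[0.018,0,0.014,0],[0.018,0,0.014,0]]]'
```

```text
time_s: 37.9
eef_pos: [0.5871, -0.1101, -0.0041]
eef_rot: [-0.0, 1.0, 0.008, -0.0]
wrist_force: [-0.2, -0.3, -1.0]
opening: 0.129
grasp_force: 59.2
time_s: 38.65
eef_pos: [0.5904, -0.11, -0.007]
eef_rot: [-0.0, 1.0, 0.008, -0.0]
wrist_force: [0.7, 0.2, -0.9]
opening: 0.127
grasp_force: 59.2
```

Now release it and go on to carrier_b.

```bash
python3 -m handwheel '[[[0,0,0,0],[0,0,0,0],[0,0,0,0]]]' 30
python3 -m handwheel '[[[0,0,-0.1,0],[0,0,-0.3,0],[0,0,-0.5,0],[-0.2,0,-0.75,0],[-0.4,0,-0.75,0],[-0.4,0,-0.75,0]]]'
python3 - <<'E'
from h import *
c,T=wrist('w13.png'); inslot(c,T); ribs(c,T); carriers()
T=to(.52,.06,.14,2); T=to(*gp(.5703,.1858,.08,3.6),T); T=to(*gp(.5703,.1858,-.020,3.6),T)
E
```

```text
time_s: 39.02
eef_pos: [0.5906, -0.1101, -0.0067]
eef_rot: [0.0, 1.0, 0.008, 0.0]
wrist_force: [-0.3, -1.0, -0.0]
opening: 0.351
grasp_force: 0.0
time_s: 39.78
eef_pos: [0.509, -0.1112, 0.1449]
eef_rot: [0.0, 1.0, 0.008, 0.001]
wrist_force: [0.1, 0.6, 0.3]
opening: 0.35
grasp_force: 0.0
slotrib 680 [590.4 -44.5] [28.2 12.4] 0.9 0.0484
slotrib 622 [ 591.3 -110.9] [28.  11.4] 1.1 0.0485
rib 4047 [219.  41.] [648.4 -32. ] [56.7 36.1] 0.2
plate 1444 [  9. 131.] [594.6 163.6] [23.9 83.7] 79.8
plate 893 [154. 347.] [364.2  66.1] [39.6 41.7] 88.6
plate 412 [ 21. 419.] [258.3 244.1] [36.9 28.5] 31.3
side 813 ctr [613.2 191.5] size [124.2  57.1] ang 4.1
side 258 ctr [365.6  65.2] size [47.3 42.5] ang 3.7
side 229 ctr [604.  333.8] size [39.5 32.2] ang 67.4
from [ 0.5112 -0.1116  0.1445] yaw 0.9 row [ 0.057 -0.857  0.022] -0.013 mm 172.0
from [0.52 0.06 0.14] yaw 2.0 row [ 0.273 -0.625  0.3  ] -0.019 mm 149.0
from [0.5702 0.1868 0.08  ] yaw 3.6 row [0.  0.  0.5] 0.0 mm 100.0
```

Both inserted carriers are home: rib a is at (591.3,-110.9) against (591.4,-110.9), and rib c is at (590.4,-44.5) against (590.3,-44.9).

```bash
python3 -m handwheel '[[[0.02,-0.25,0.01,0],[0.04,-0.5,0.02,0],[0.057,-0.857,0.022,-0.013],[0.057,-0.857,0.022,-0.013],[0.057,-0.857,0.022,-0.013]]]' 40
python3 -m handwheel '[[[0.09,-0.2,0.1,0],[0.18,-0.4,0.2,-0.019],[0.273,-0.625,0.3,-0.019],[0.273,-0.625,0.3,-0.019],[0.273,-0.625,0.3,-0.019]]]'
python3 - <<'E'
from h import *
c,T=wrist('w14.png'); ribs(c,T)
to(*gp(.5703,.1858,-.020,3.6))
E
```

```text
time_s: 40.5
eef_pos: [0.5198, 0.0607, 0.1387]
eef_rot: [0.0, 1.0, 0.019, 0.0]
wrist_force: [-0.0, -0.6, -0.5]
opening: 0.466
grasp_force: 0.0
time_s: 41.12
eef_pos: [0.5698, 0.1855, 0.0785]
eef_rot: [0.0, 1.0, 0.031, -0.0]
wrist_force: [0.5, 0.0, -0.2]
opening: 0.468
grasp_force: 0.0
rib 535 [49. 11.] [703.  349.1] [ 5.8 35.9] 16.6
rib 529 [445.  21.] [711.2 120.7] [45.7 10. ] 77.5
rib 225 [635. 185.] [631.9 -16.3] [23.3  6.5] 4.5
rib 717 [321. 251.] [570.4 186.7] [28.  11.5] 3.7
plate 183 [425.  28.] [713.9 126.6] [45.1  9.7] 63.8
plate 1190 [611. 155.] [641.2 -14.5] [104.8   5.8] 1.6
plate 12268 [321. 168.] [614.2 189.4] [120.5  54.2] 3.9
plate 1453 [119. 184.] [602.1 333.9] [38.  25.5] 68.9
plate 478 [444. 449.] [368.   56.5] [38.2 21.2] 15.4
from [0.57   0.1853 0.079 ] yaw 3.6 row [ 0.002 -0.007  0.495] -0.001 mm 99.0
```

```bash
python3 -m handwheel '[[[0.002,-0.009,0.15,0],[0.002,-0.009,0.3,0],[0.002,-0.009,0.4,0],[0.002,-0.009,0.46,0],[0.002,-0.009,0.49,0],[0.002,-0.009,0.493,0],[0.002,-0.009,0.493,0]]]' 
python3 -m handwheel '[[[0,0,0,0],[0,0,0,0],[0,0,0,0],[0,0,0,0],[0,0,0,0],[0,0,0,0]]]' 4
python3 -m handwheel '[[[0,0,-0.15,0],[0,0,-0.3,0],[0,0,-0.4,0],[0,0,-0.4,0],[0,0,-0.4,0]]]'
python3 - <<'E'
from h import *
T=to(.50,.04,.06,2); T=to(.495,-.12,.06,.95,T); T=to(*gp(.495,-.2262,.04,.95),T)
E
```

```text
time_s: 42.05
eef_pos: [0.5703, 0.189, -0.0191]
eef_rot: [-0.0, 0.999, 0.032, 0.001]
wrist_force: [-0.6, 0.4, -0.4]
opening: 0.47
grasp_force: 0.0
time_s: 42.8
eef_pos: [0.5702, 0.189, -0.0192]
eef_rot: [-0.0, 0.999, 0.032, 0.001]
wrist_force: [-1.0, -0.6, 5.1]
opening: 0.125
grasp_force: 59.3
time_s: 43.42
eef_pos: [0.5686, 0.1888, 0.0588]
eef_rot: [0.0, 0.999, 0.032, -0.001]
wrist_force: [-0.7, -0.3, -2.3]
opening: 0.129
grasp_force: 58.5
from [0.5686 0.1888 0.0588] yaw 3.7 row [-0.39   0.721 -0.005] 0.019 mm 164.0
from [0.5  0.04 0.06] yaw 2.0 row [-0.053  0.799  0.   ] 0.012 mm 160.0
from [ 0.495 -0.12   0.06 ] yaw 0.9 row [-0.009  0.526  0.1  ] 0.0 mm 107.0
```

```bash
python3 -m handwheel '[[[-0.15,0.15,0,0],[-0.28,0.35,0,0.01],[-0.39,0.55,0,0.019],[-0.39,0.721,0,0.019],[-0.39,0.721,0,0.019]]]'
python3 -m handwheel '[[[-0.02,0.25,0,0.01],[-0.04,0.5,0,0.012],[-0.053,0.799,0,0.012],[-0.053,0.799,0,0.012],[-0.053,0.799,0,0.012]]]'
python3 -m handwheel '[[[0,0.25,0,0],[-0.009,0.526,0.05,0],[-0.009,0.526,0.1,0],[-0.009,0.526,0.1,0],[-0.009,0.526,0.1,0]]]'
python3 - <<'E'
from h import *
c,T=wrist('w15.png'); held(c,T); inslot(c,T)
to(*gp(.494,-.2264,-.0040,.95))
E
```

```text
time_s: 44.05
eef_pos: [0.5002, 0.0382, 0.059]
eef_rot: [0.0, 1.0, 0.016, -0.001]
wrist_force: [0.1, -0.1, -1.0]
opening: 0.129
grasp_force: 58.8
time_s: 44.68
eef_pos: [0.4953, -0.119, 0.0591]
eef_rot: [-0.001, 1.0, 0.008, -0.001]
wrist_force: [-1.3, 0.8, -1.8]
opening: 0.131
grasp_force: 59.2
time_s: 45.3
eef_pos: [0.496, -0.2231, 0.0398]
eef_rot: [-0.001, 1.0, 0.01, -0.0]
wrist_force: [0.4, 0.6, -0.9]
opening: 0.127
grasp_force: 59.4
plate 27660 [ 553.  -223.3] [94.6 54.5] 1.0 z 0.0658 front x 599.7
z along [np.float64(0.0659), np.float64(0.0658), np.float64(0.0656)] y mid [np.float64(-223.6), np.float64(-223.2), np.float64(-222.7)]
slotrib 2160 [ 591.1 -111.5] [27.8 13.6] 1.9 0.0483
from [ 0.4963 -0.2235  0.0402] yaw 1.1 row [-0.012  0.009  0.221] 0.002 mm 44.0
```

```bash
python3 -m handwheel '[[[0,0.01,0.1,0],[0,0.01,0.19,0.001],[0,0.01,0.221,0.001],[0,0.01,0.221,0.001],[0.05,0.01,0.221,0.001],[0.1,0.01,0.221,0.001],[0.13,0.01,0.221,0.001],[0.13,0.01,0.221,0.001]]]'
python3 - <<'E'
from h import *
print(ctrl.get_obs()['wrist_force']);to(.5928,-.2242,-.0040,.95)
E
```

```text
time_s: 46.35
eef_pos: [0.5228, -0.2269, -0.0039]
eef_rot: [0.0, 1.0, 0.008, 0.0]
wrist_force: [-0.1, -0.4, -1.1]
opening: 0.126
grasp_force: 59.4
[-0.06403315 -0.35749943 -1.12333865]
from [ 0.5228 -0.2269 -0.0039] yaw 0.9 row [ 0.35  -0.008  0.001] -0.0 mm 70.0
```

```bash
python3 -m handwheel '[[[0.04,-0.008,0,0],[0.1,-0.008,0,0],[0.15,-0.008,0,0],[0.2,-0.008,0,0],[0.25,-0.008,0,0],[0.28,-0.008,0,0],[0.31,-0.008,0,0],[0.33,-0.008,0,0]]]'
python3 -m handwheel '[[[0.006,0,0,0],[0.012,0,0,0],[0.02,0,0.004,0],[0.02,0,0.01,0],[0.02,0,0.014,0],[0.02,0,0.014,0]]]'
python3 -m handwheel '[[[0,0,0,0],[0,0,0,0],[0,0,0,0]]]' 30
python3 -m handwheel '[[[0,0,-0.1,0],[0,0,-0.3,0],[0,0,-0.5,0],[-0.2,0,-0.75,0],[-0.4,0,-0.75,0],[-0.4,0,-0.75,0]]]'
python3 - <<'E'
from h import *
c,T=wrist('w16.png'); inslot(c,T); carriers(); snap('scene','scene9.png')
c=np.load('pics/scene9.npz');P=cloud(c); z=P[...,2]; m=(z>.076)&(z<.092)&(P[...,1]<-.3)&(P[...,1]>-.5)&(P[...,0]>.35)&(P[...,0]<.62)
g=P[m]; print('scanner',cv2.minAreaRect((g[:,:2]*1000).astype(np.float32)))
E
```

```text
time_s: 47.35
eef_pos: [0.5883, -0.2242, -0.0042]
eef_rot: [-0.0, 1.0, 0.008, -0.0]
wrist_force: [-0.3, 0.8, -1.4]
opening: 0.131
grasp_force: 59.4
time_s: 48.1
eef_pos: [0.592, -0.2241, -0.0069]
eef_rot: [-0.0, 1.0, 0.008, -0.0]
wrist_force: [-0.3, 0.8, -2.1]
opening: 0.129
grasp_force: 59.4
time_s: 48.48
eef_pos: [0.5921, -0.2242, -0.0067]
eef_rot: [0.0, 1.0, 0.008, 0.0]
wrist_force: [0.6, -0.6, -0.1]
opening: 0.35
grasp_force: 0.0
time_s: 49.22
eef_pos: [0.5107, -0.2255, 0.1451]
eef_rot: [0.001, 1.0, 0.007, 0.001]
wrist_force: [1.4, 0.1, -0.5]
opening: 0.35
grasp_force: 0.0
slotrib 756 [590.3 -45. ] [13.6 27.7] 89.1 0.0483
slotrib 703 [ 591.3 -111.3] [27.7 12.5] 1.5 0.0484
slotrib 606 [ 591.9 -225.4] [27.3 11.4] 0.5 0.0485
side 256 ctr [364.8  65.2] size [45.6 47.8] ang 3.6
side 229 ctr [604.5 333.8] size [39.2 31.7] ang 68.7
scanner ((484.6915588378906, -408.22412109375), (35.91326141357422, 145.23809814453125), 86.16522979736328)
```

View pics/scene9.png

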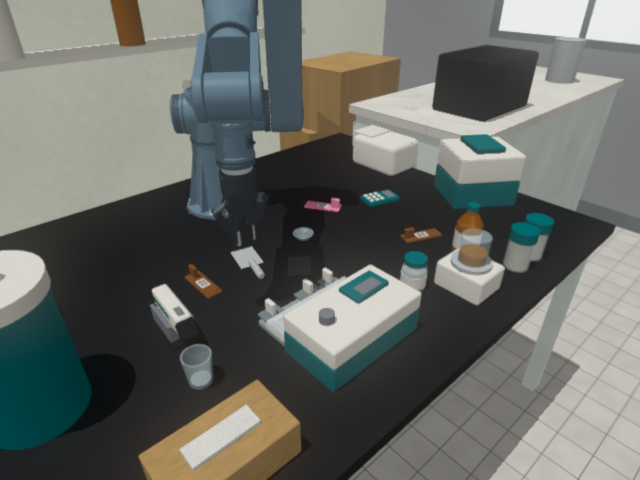

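The final view shows three ribs at the oven front, at (270,308), (308,288) and (327,277). The scanner is in its stand at (175,308), no grey carrier is left on the bench, and the bystanders have not moved. I'm handing in.

```bash
python3 -c "
from bench import ctrl
print(ctrl.hand_in())"
```

```text
the job is handed in; nothing more can be done
None
```

I scanned the three carriers present (a, b, c; no carrier_d was on the bench), put the scanner back in its stand and slid each carrier into its matching slot, all within about 2 mm by the last camera check, then handed the job in at about 49 s; the hand-in call returned no verdict.

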